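Lay a coffee service on a recessed serving board

TASK

Lay the serving board for a guest who sits on your side of it: put the oblong saucer in the oblong recess and stand the espresso cup in the saucer's round well, its handle to the right, away from the water glass. The water glass goes in the small round recess to the left of the saucer, the milk pitcher in the round recess straight behind the saucer, and the sugar jar in the round recess behind the glass, to the left of the pitcher. Everything ends upright and down in its recess; tip nothing over and leave the kitchen timer, the biscuit bar and the cocoa shaker where they are.

Things in the scene. Friction and masses are not known exactly. Their poses are not given: they have to be found in the camera images.
- serving_board: dark wooden serving board, 224 mm (x) by 304 mm (y), 18 mm thick, fixed; recess floors of cork. Origin: centre of its underside; x points away from the robot (within 0.3 rad), y left, z up. Recesses 4 mm deep (floor at z = 14 mm), centres (x, y) in the board's frame, mm: oblong 80 by 160, long side along y, at (-48, -55); round, diameter 56, at (-48, 88); round, diameter 74, at (58, -55) and at (58, 82).
- saucer: white oblong ceramic saucer, 66 mm (x) by 146 mm (y), 16 mm high, near-upright sides, rounded corners, 0.19 kg; alike either way round. Origin: centre of its underside, z up. In its middle a round well of diameter 49 mm, its floor 6 mm above the underside (9 mm round it). Grip it across x, above its lower third. Starts with its long side roughly pointing away from the robot.
- espresso_cup: cream espresso cup, blue inside, one handle; 55 mm high, 0.11 kg. Origin on the underside, z up; bowl and foot are centred at y = +14 mm, x = 0 in the cup's frame (bowl 58 mm across at the rim, narrower below; foot 41 mm across); the handle points to the cup's -y, out to y = -43 mm. Grip the bowl across x.
- water_glass: small plain drinking glass, round, 58 mm high, 47 mm across the rim and 38 mm across the foot, 0.07 kg. Origin: centre of its underside, z up.
- milk_pitcher: small steel milk pitcher on a pale 60 mm base disc, 76 mm high, 0.2 kg. Origin on the underside, z up; the round belly (52 mm across up to z = 52 mm, 44 mm at the neck) is centred at x = -3.5 mm, y = 0; the spout points to -x, the handle stands out at x = 22 to 33, y = 14 to 23 mm. Grip the belly square to the handle.
- sugar_jar: round glass jar with a fixed grey lid, 95 mm high, 59 mm across, 0.22 kg. Origin: centre of its underside, z up.
- kitchen_timer: bystander: round red-topped wind-up kitchen timer, 63 mm across, 42 mm high, in front of the oven; origin under its centre. Leave it alone.
- biscuit_bar: bystander: wrapped biscuit bar, 52 x 150 x 16 mm, lying flat; origin under its centre. Leave it alone.
- cocoa_shaker: bystander: clear shaker with a domed grey top, 44 mm across, 90 mm high; origin under its centre. Leave it alone.

How it is judged:
At the end, for the whole second after the job is handed in: Saucer, glass, pitcher and jar each rest on the floor of their own recess (within 10, 14, 16, 12 mm of its centre; height 2 mm; saucer lengthwise to 0.2 rad); the cup's foot is in the saucer's well (8 mm), handle right to 0.4 rad; all upright, released, at rest (x of saucer in the frame of serving_board between -0.058 and -0.038 m and y of saucer in the frame of serving_board between -0.065 and -0.045 m and z of saucer in the frame of serving_board between 0.012 and 0.016 m and angle between each of saucer, water_glass, milk_pitcher, sugar_jar, espresso_cup's own z axis and vertical below 0.06 rad and x of water_glass in the frame of serving_board between -0.062 and -0.034 m and y of water_glass in the frame of serving_board between 0.074 and 0.102 m and z of water_glass in the frame of serving_board between 0.012 and 0.016 m and x of milk_pitcher in the frame of serving_board between 0.042 and 0.074 m and y of milk_pitcher in the frame of serving_board between -0.071 and -0.039 m and z of milk_pitcher in the frame of serving_board between 0.012 and 0.016 m and x of sugar_jar in the frame of serving_board between 0.046 and 0.07 m and y of sugar_jar in the frame of serving_board between 0.07 and 0.094 m and z of sugar_jar in the frame of serving_board between 0.012 and 0.016 m and angle between the y axis of saucer and the y axis of serving_board, either way round below 0.2 rad and x of saucer in the frame of espresso_cup between -0.008 and 0.008 m and y of saucer in the frame of espresso_cup between 0.006 and 0.022 m and z of saucer in the frame of espresso_cup between -0.008 and -0.004 m and angle between the y axis of espresso_cup and the y axis of serving_board, either way round below 0.4 rad and y of water_glass in the frame of espresso_cup above 0.05 m and linear speed of each of saucer, espresso_cup, water_glass, milk_pitcher, sugar_jar below 0.01 m/s and angular speed of each of saucer, espresso_cup, water_glass, milk_pitcher, sugar_jar below 0.1 rad/s and contact force between each of saucer, espresso_cup, water_glass, milk_pitcher, sugar_jar and the fingers below 0.05 N); the robot touches nothing.
It fails at once if the kitchen timer is shifted by more than 20 mm (distance of kitchen_timer from where it was at the start of the episode above 0.02 m).
It fails at once if the biscuit bar is shifted by more than 20 mm (distance of biscuit_bar from where it was at the start of the episode above 0.02 m).
It fails at once if the cocoa shaker is shifted by more than 20 mm (distance of cocoa_shaker from where it was at the start of the episode above 0.02 m).
It fails at once if the saucer, cup, glass, pitcher or jar is tipped over (more than 40 degrees) (angle between any of saucer, espresso_cup, water_glass, milk_pitcher, sugar_jar's own z axis and vertical above 0.7 rad).
It also fails if it takes over 141 s, if anything falls off the work surface, if the arm or the gripper's body presses on something with over 40 N, if the wrist force passes 120 N, or if a joint passes its speed limit or range.

ROBOT

A 7-joint arm with a two-finger parallel gripper is mounted at the origin on a cart in front of the work surface, level with it; the furniture and walls round the work are solid. World frame = base frame: x ahead of the robot, y to its left, z up, the work surface at z = 0. Lengths are in m, angles in rad, forces in N, time in s.
With the tool pointing down it reaches from about 0.4 to 0.875 m from the base axis. Payload 6.5 kg.
Tool frame: the origin (TCP) lies where the fingers leave the gripper's body, on its centre line; the fingertips stand 64 mm ahead of it and the grasp point (between the pads) lies 45 mm ahead of it; z points along the fingers, x is the direction in which the jaws open and shut, and the axes are right-handed (so a half turn about z gives the same grasp; the last joint's range is limited). The gripper opens to 88 mm and grips with 3 to 60 N. Pads are 18 mm wide; open, the fingers measure 123 mm over their backs; the gripper's body (75 mm by 187 mm) begins 45 mm behind the grasp point.
Start: joints at [-1.176, 0.536, -0.004, 1.538, 0.003, 1.067, -0.071], TCP at [0.289, 0.582, 0.303] pointing down, gripper open.
Joint ranges: [-2.7, 2.7], [-0.37, 2.16], [-1.27, 1.26], [0.24, 2.4], [-1.31, 4.45], [0.19, 1.91], [-2.76, 2.76]. Speed limits (rad/s): [2.39, 2.39, 3.14, 3.14, 3.14, 3.14, 3.14].

INTERFACE

Orientations are given as a unit quaternion [x, y, z, w].
In Python, from bench import robot gives the robot as it stands.
- The arm moves only by the tool jog_arm, never from a script. Its argument "rows" is a list of rows, each an object of numbers: "x", "y", "z": the shift along the tool's x, y, z normalised to -1 to 1, where 1 is 0.2 m; "ax", "ay", "az": the turn, a rotation vector about the tool's x, y, z normalised to -1 to 1, where 1 is 120 degrees. In form: [{"x": .., "y": .., "z": .., "ax": .., "ay": .., "az": ..}, ...]. A call has exactly 10 rows; each row shifts and turns the commanded pose from where the row before left it, along the tool's axes as they then stand; what a row does not reach is not made up. A row lasts 1/10 s, in which the tool goes at most 50 mm and 8.59 degrees, less where a joint would pass 70% of its speed; a pose out of reach is approached as far as the arm can. A call with a number of a shift or a turn outside -1 to 1 is refused whole. A call with a gripper value outside its range is refused whole. "fingers" is the opening, from -1 (shut) to 1 (fully open), set as the call begins (left out, the last holds). The fingers move at their own pace and stop on an object; "force" is the grip in N (left out, the last holds). Time passes only in rows, so rows that do not move let the fingers close, or fill a call up. It gives the time, the measured TCP pose, the force and the opening at its end, in the units of the state.
- robot.get_obs(): the state, without advancing time (a new reading comes with each control period).
- robot.read_camera(name): name is "scene" or "top"; returns a dict with "image" (400x640x3 uint8, red, green, blue), "camera_matrix" (3x3 intrinsics, pixels), "D" ([k1, k2, p1, p2, k3] as OpenCV has them; the pictures are not rectified), "rvec" (rotation vector, rad) and "tvec" (3), from world to camera coordinates, as OpenCV has them. Camera axes: x right, y down, z forward; pixel columns grow to the right and rows downward; lengths in m; the calibration is good to about 2 mm. A picture is of the moment at which its call begins. There is no depth.
- robot.hand_in(): hands the job in, once; it reports no verdict.
Trained networks look in a picture, given as the dict that the camera call returned (one of the last four; its "shot" number tells which), for a name from the list of things; names that differ only in an ending like _2 or _b are one class to them, and where a whole thing is asked for, a point or a joint stands for the part that bears it (a point fixed in the world has none). Each returns a list of dicts, best first, with "p" (0 to 1); they miss things now and then, are a little off and sometimes report something else, mostly with a low value. They report only what shows in the picture. A call takes as long as a camera call.
- robot.find_in(label, picture): "centre" ([x, y, z] in m, in the coordinates of the camera as it stood for that picture, good to about 4 mm: the middle of the surface that is visible of it).
- robot.silhouettes(label, picture): "mask" (400x640 bool, what is visible of it).
- robot.spot_point(label, picture): "centre" ([x, y, z] in m, in the coordinates of the camera as it stood for that picture, good to about 4 mm: a listed point, or the origin of a listed thing).
The state is a dict: "time": time; "q": joint angles; "qd": joint speeds; "effort": joint torques, N m; "eef_pos": TCP position; "tool_rot": TCP orientation; "force": force on the tool from outside, world axes, zero at the start; "moment": the same for the moment, N m; "opening": finger opening in m.
Only numpy, scipy, OpenCV 4.12 (cv2) and the standard library are available. Lean on these libraries where they do the work, as an engineer would, in place of code of your own. Each camera call takes 0.05 s, during which the arm holds its last target. There are 200 camera calls.

## Working session

There is one attempt and no reset: what is moved stays moved. The work goes in short steps, Python scripts to look and compute and a tool call to move; the robot and the scene stay as the last step left them, time stands still between calls to the robot, and variables do not carry over. Pictures are saved under pics/ and viewed, about 12 in all and at most 16, crops included, and the job is handed in when it is done.

Besides the shell and the picture viewer there is one more tool, called after "Emit:" by a JSON object that holds its "op" and its "data". jog_arm: Moves the arm, as the interface text tells. Its arguments: {"type":"object","properties":{"rows":{"type":"array","items":{"type":"object","properties":{"x":{"type":"number"},"y":{"type":"number"},"z":{"type":"number"},"ax":{"type":"number"},"ay":{"type":"number"},"az":{"type":"number"}}}},"fingers":{"type":"number"},"force":{"type":"number"}},"required":["rows"]}

```bash
ls; mkdir -p pics
cat > h.py <<'E'
from bench import robot
import numpy as np, cv2
from scipy.spatial.transform import Rotation as R
names=['serving_board','saucer','espresso_cup','water_glass','milk_pitcher','sugar_jar','kitchen_timer','biscuit_bar','cocoa_shaker']
def world(c,p):
    Rm=cv2.Rodrigues(np.array(c['rvec'],float))[0]
    return Rm.T@(np.array(p,float)-np.array(c['tvec'],float).ravel())
def pix(c,P):
    return cv2.projectPoints(np.array(P,float).reshape(-1,3),np.array(c['rvec'],float),np.array(c['tvec'],float),np.array(c['camera_matrix']),np.array(c['D']))[0].reshape(-1,2)
def onplane(c,uv,z):
    K=np.array(c['camera_matrix']);n=cv2.undistortPoints(np.array(uv,float).reshape(-1,1,2),K,np.array(c['D'])).reshape(-1,2)
    Rm=cv2.Rodrigues(np.array(c['rvec'],float))[0];o=-Rm.T@np.array(c['tvec'],float).ravel()
    d=np.c_[n,np.ones(len(n))]@Rm
    return o+d*((z-o[2])/d[:,2])[:,None]
E
python3 - <<'E'
from h import *
np.set_printoptions(precision=3,suppress=True)
o=robot.get_obs();print(o['time'],o['eef_pos'],o['tool_rot'],R.from_quat(o['tool_rot']).as_matrix())
for cam in ['scene','top']:
    c=robot.read_camera(cam);cv2.imwrite(f'pics/{cam}0.png',c['image'][:,:,::-1])
    print(cam,'campos',world(c,[0,0,0]))
    for n in names:
        for f in (robot.spot_point,robot.find_in):
            r=f(n,c)
            print(n,f.__name__,[(round(float(d['p']),2),world(c,d['centre'])) for d in r[:2]])
print(robot.get_obs()['time'])
E
```

```text
pics
0.0 [0.289 0.582 0.302] [ 0.85   0.527 -0.001  0.001] [[ 0.445  0.896 -0.001]
 [ 0.896 -0.445 -0.002]
 [-0.002  0.    -1.   ]]
scene campos [-0.144 -0.869  0.541]
serving_board call [(0.91, array([ 0.516, -0.02 , -0.   ])), (0.62, array([ 0.444, -0.261,  0.001]))]
serving_board call [(0.91, array([ 0.503, -0.052,  0.017])), (0.57, array([ 0.497, -0.402,  0.036]))]
saucer call [(0.7, array([ 0.466,  0.267, -0.004]))]
saucer call [(0.69, array([0.465, 0.265, 0.006])), (0.36, array([0.594, 0.365, 0.017]))]
espresso_cup call [(0.86, array([ 0.508, -0.408, -0.006]))]
espresso_cup call [(0.6, array([ 0.499, -0.4  ,  0.035]))]
water_glass call [(0.97, array([ 0.44 , -0.261,  0.001]))]
water_glass call [(0.74, array([ 0.436, -0.27 ,  0.041]))]
milk_pitcher call [(0.8, array([0.433, 0.394, 0.   ]))]
milk_pitcher call [(0.72, array([0.427, 0.375, 0.039]))]
sugar_jar call [(0.67, array([ 0.613,  0.256, -0.   ]))]
sugar_jar call [(0.64, array([0.603, 0.235, 0.059]))]
kitchen_timer call [(0.8, array([ 0.579, -0.245, -0.001]))]
kitchen_timer call [(0.55, array([ 0.564, -0.26 ,  0.025]))]
bisc
[... 713 characters left out ...]
43, -0.262,  0.003]))]
water_glass call [(0.43, array([ 0.44 , -0.262,  0.036]))]
milk_pitcher call [(0.7, array([ 0.433,  0.395, -0.003])), (0.36, array([ 0.577, -0.242,  0.004]))]
milk_pitcher call [(0.55, array([0.433, 0.397, 0.013]))]
sugar_jar call [(0.79, array([0.612, 0.256, 0.003]))]
sugar_jar call [(0.61, array([0.596, 0.252, 0.096]))]
kitchen_timer call [(0.52, array([ 0.575, -0.242,  0.003]))]
kitchen_timer call [(0.8, array([ 0.569, -0.234,  0.034]))]
biscuit_bar call [(0.96, array([0.6  , 0.39 , 0.002]))]
biscuit_bar call [(0.58, array([0.597, 0.386, 0.013]))]
cocoa_shaker call [(0.56, array([0.698, 0.168, 0.001]))]
cocoa_shaker call [(0.16, array([ 0.443, -0.264,  0.034]))]
1.9
```

View pictures.

View pics/scene0.png

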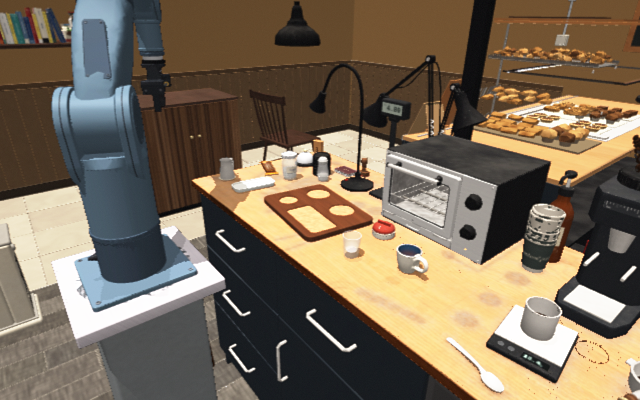

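View pics/top0.png

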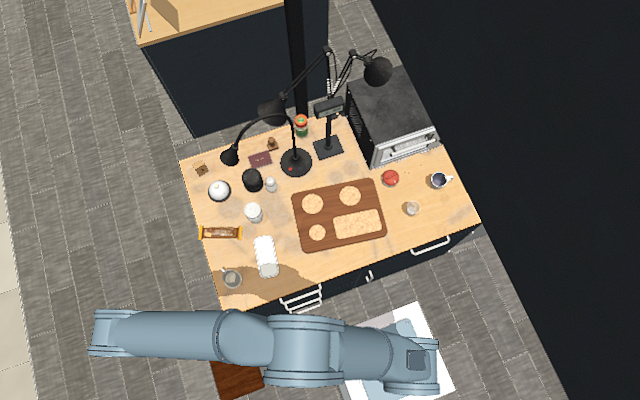

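Run:
```python
from h import *
np.set_printoptions(precision=3,suppress=True)
c=robot.read_camera('top');im=c['image']
for n,z in [('serving_board',.018),('saucer',.016),('espresso_cup',.03),('milk_pitcher',.03),('biscuit_bar',.016)]:
    for cam in [c]:
        r=robot.silhouettes(n,cam)
        if not r: print(n,'none');continue
        m=r[0]['mask'].astype(np.uint8)
        ct=max(cv2.findContours(m,0,2)[0],key=cv2.contourArea).reshape(-1,2)
        w=onplane(cam,ct,z)[:,:2]
        rect=cv2.minAreaRect((w*1000).astype(np.float32))
        print(n,round(r[0]['p'],2),rect, 'mean',w.mean(0))
b=im[140:330,170:480];cv2.imwrite('pics/topcrop.png',cv2.resize(b[:,:,::-1],None,fx=2.58,fy=2.58,interpolation=cv2.INTER_CUBIC))
s=robot.read_camera('scene')
q=s['image'][140:290,190:450];cv2.imwrite('pics/scrop.png',cv2.resize(q[:,:,::-1],None,fx=3,fy=3,interpolation=cv2.INTER_CUBIC))
```

```text
serving_board 0.88 ((514.8811645507812, -19.642242431640625), (303.9912414550781, 229.5152587890625), 82.6736068725586) mean [ 0.511 -0.021]
saucer 0.68 ((461.71820068359375, 265.137451171875), (70.04137420654297, 150.1765594482422), 80.6673812866211) mean [0.458 0.267]
espresso_cup 0.7 ((509.2282409667969, -402.5045166015625), (56.14691162109375, 79.24836730957031), 19.76211166381836) mean [ 0.508 -0.403]
milk_pitcher 0.85 ((429.45458984375, 394.5314025878906), (65.72900390625, 59.60369873046875), 69.65762329101562) mean [0.438 0.393]
biscuit_bar 0.58 ((596.1985473632812, 387.017333984375), (148.30807495117188, 49.69028091430664), 68.20450592041016) mean [0.596 0.386]
```

View pics/topcrop.png

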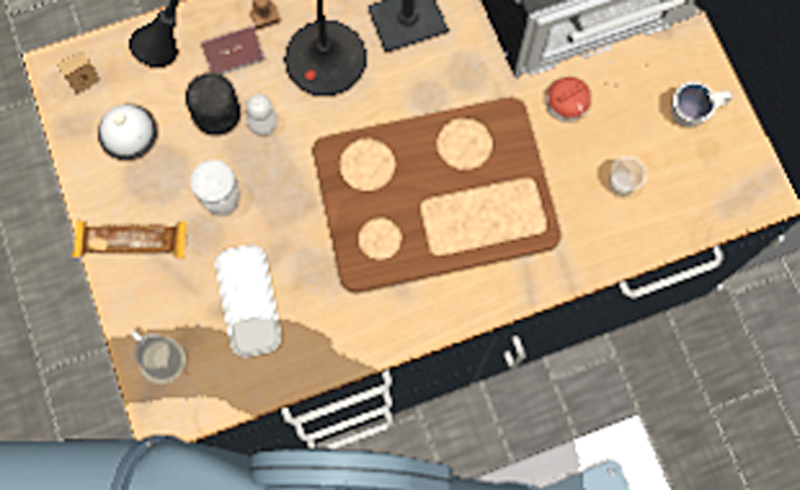

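View pics/scrop.png

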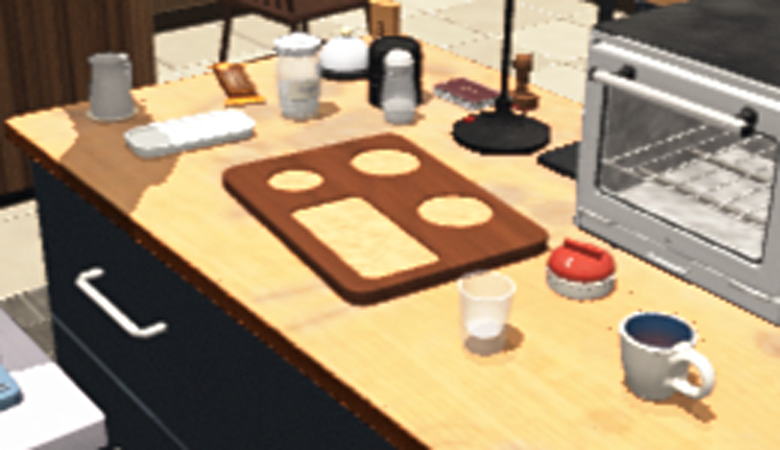

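```bash
python3 - <<'E'
from h import *
from scipy.optimize import least_squares
np.set_printoptions(precision=4,suppress=True)
C={k:robot.read_camera(k) for k in('top','scene')}
rec=np.array([[-48,-55],[-48,88],[58,-55],[58,82]])/1000
obs={}
for k,c in C.items():
    bm=robot.silhouettes('serving_board',c)[0]['mask'].astype(np.uint8)
    ct=max(cv2.findContours(bm,0,2)[0],key=cv2.contourArea);hull=cv2.fillConvexPoly(np.zeros_like(bm),cv2.convexHull(ct),1)
    hull=cv2.erode(hull,np.ones((5,5),np.uint8))
    g=c['image'].max(2)
    m=((g>140)&(hull>0)).astype(np.uint8)
    n,l,st,ce=cv2.connectedComponentsWithStats(m)
    big=[i for i in range(1,n) if st[i,4]>60]
    p=onplane(c,ce[big],.0145);obs[k]=p
    print(k,[(st[i,4]) for i in big]);print(p)
def pred(v):
    c,s=np.cos(v[2]),np.sin(v[2]);return v[:2]+rec@np.array([[c,s],[-s,c]])
for k,p in obs.items():
    def res(v):
        q=pred(v);return np.concatenate([p[np.argmin(((p[:,:2]-a)**2).sum(1))][:2]-a for a in q])
    r=least_squares(res,[.517,-.02,-.128]);print(k,r.x,'resid mm',r.fun*1000)
c=C['top']
def cp(u,v):return [170+u/2.58,140+v/2.58]
print('pitcher handle z.04',onplane(c,[cp(137,338)],.04),'rim z.076',onplane(c,[cp(160,356)],.076))
print('cup rim z.055',onplane(c,[cp(694,103)],.055),'handle tip z.04',onplane(c,[cp(726,98)],.04))
print('canister top z.09',onplane(c,[cp(208,92)],.09)); print('canister base z0',onplane(C['scene'],[[190+395/3,140+102/3]],0))
print('oven base scene',onplane(C['scene'],[[190+580/3,140+215/3],[190+780/3,140+322/3]],0))
print('oven top-view lower edge z0',onplane(c,[cp(522,74),cp(712,12)],0.0))
for k,c in C.items():
    m=robot.silhouettes('espresso_cup',c)[0]['mask'];ys,xs=np.nonzero(m);print('cup',k,m.sum(),xs.min(),xs.max(),ys.min(),ys.max())
    q=c['image'];cc=[int(xs.mean()),int(ys.mean())]
    mp=robot.silhouettes('milk_pitcher',c)[0]['mask'];yp,xp=np.nonzero(mp);d=[int(xp.mean()),int(yp.mean())]
    tiles=[cv2.resize(q[b-25:b+25,a-25:a+25,::-1],(400,400),interpolation=cv2.INTER_CUBIC) for a,b in(cc,d)]
    print(k,'tile centres',cc,d)
    cv2.imwrite(f'pics/t_{k}.png',np.hstack(tiles))
E
python3 -c "
import cv2,numpy as np
a=cv2.imread('pics/t_top.png');b=cv2.imread('pics/t_scene.png');cv2.imwrite('pics/tiles.png',cv2.resize(np.vstack([a,b]),(600,600)))"
```

```text
top [np.int32(4602)]
[[ 0.5125 -0.0166  0.0145]]
scene [np.int32(2728)]
[[ 0.5077 -0.0439  0.0145]]
top [ 0.5057 -0.0308 -0.128 ] resid mm [ 61.502   62.6619  43.2479 -79.1683 -43.6309  76.1928 -61.119  -59.6864]
scene [ 0.5008 -0.0582 -0.128 ] resid mm [ 61.502   62.6619  43.2479 -79.1683 -43.6309  76.1928 -61.119  -59.6864]
pitcher handle z.04 [[0.4587 0.412  0.04  ]] rim z.076 [[0.4186 0.3863 0.076 ]]
cup rim z.055 [[ 0.4989 -0.3896  0.055 ]] handle tip z.04 [[ 0.4942 -0.4402  0.04  ]]
canister top z.09 [[0.7287 0.2233 0.09  ]]
canister base z0 [[0.7335 0.216  0.    ]]
oven base scene [[ 0.6858 -0.146   0.    ]
 [ 0.6719 -0.3949  0.    ]]
oven top-view lower edge z0 [[ 0.6389 -0.2004  0.    ]
 [ 0.6329 -0.4963  0.    ]]
cup top 261 430 452 172 189
top tile centres [439, 180] [231, 277]Traceback (most recent call last):
  File "<stdin>", line 31, in <module>
IndexError: list index out of range
[ WARN:0@0.033] global loadsave.cpp:275 findDecoder imread_('pics/t_scene.png'): can't open/read file: check file path/integrity
Traceback (most recent call last):
ValueError: all the input arrays must have same number of dimensions, but the array at index 0 has 3 dimension(s) and the array at index 1 has 2 dimension(s)
```

Run:
```python
from h import *
from scipy.optimize import least_squares
np.set_printoptions(precision=4,suppress=True)
C={k:robot.read_camera(k) for k in('top','scene')}
rec=np.array([[-48,-55],[-48,88],[58,-55],[58,82]])/1000
def pred(v):
    c,s=np.cos(v[2]),np.sin(v[2]);return v[:2]+rec@np.array([[c,s],[-s,c]])
T=[]
for k,c in C.items():
    v=np.array([.517,-.02,-.128]);w=np.array([[a,b,.018] for a,b in[(-.1,-.14),(.1,-.14),(.1,.14),(-.1,.14)]])
    w[:,:2]=v[:2]+w[:,:2]@np.array([[np.cos(v[2]),np.sin(v[2])],[-np.sin(v[2]),np.cos(v[2])]])
    hull=cv2.fillConvexPoly(np.zeros((400,640),np.uint8),np.round(pix(c,w)).astype(int),1)
    g=c['image'][:,:,1];t,_=cv2.threshold(g[hull>0].reshape(-1,1),0,255,cv2.THRESH_OTSU)
    n,l,st,ce=cv2.connectedComponentsWithStats(((g>t)&(hull>0)).astype(np.uint8))
    big=[i for i in range(1,n) if st[i,4]>60]
    p=onplane(c,ce[big],.015);print(k,t,[int(st[i,4]) for i in big])
    res=lambda v:np.concatenate([p[np.argmin(((p[:,:2]-a)**2).sum(1))][:2]-a for a in pred(v)])
    r=least_squares(res,v);print(k,r.x,'resid mm',r.fun*1000)
    for P in ([.506,-.405,.03],[.433,.394,.03]):
        a,b=np.round(pix(c,[P])[0]).astype(int);print(k,'tile',a,b);T.append(cv2.resize(c['image'][b-20:b+20,a-20:a+20,::-1],(300,300),interpolation=cv2.INTER_CUBIC))
cv2.imwrite('pics/tiles.png',np.vstack([np.hstack(T[:2]),np.hstack(T[2:])]))
ov=cv2.resize(C['top']['image'][80:200,340:480,::-1],None,fx=4,fy=4,interpolation=cv2.INTER_CUBIC);cv2.imwrite('pics/oven.png',ov)
print(robot.get_obs()['time'])
```

```text
top 156.0 [330, 336, 1029, 206]
top [ 0.5169 -0.0194 -0.1347] resid mm [ 0.1158  0.1712 -0.0639 -0.0869 -0.0244 -0.0014 -0.0275 -0.0829]
top tile 440 179
top tile 231 277
scene 156.0 [147, 91, 684, 191]
scene [ 0.5197 -0.0201 -0.1299] resid mm [-1.2083 -3.6608  0.7519  2.0277 -0.5313  0.2073  0.9876  1.4258]
scene tile 413 261
scene tile 227 170
2.7
```

View pics/tiles.png

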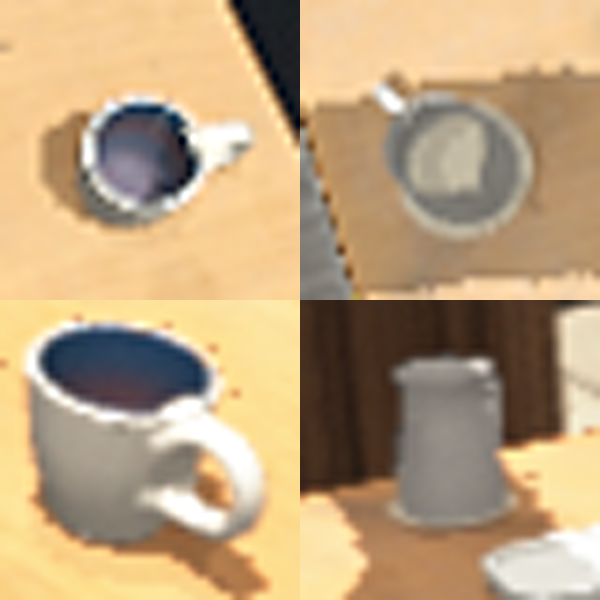

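View pics/oven.png

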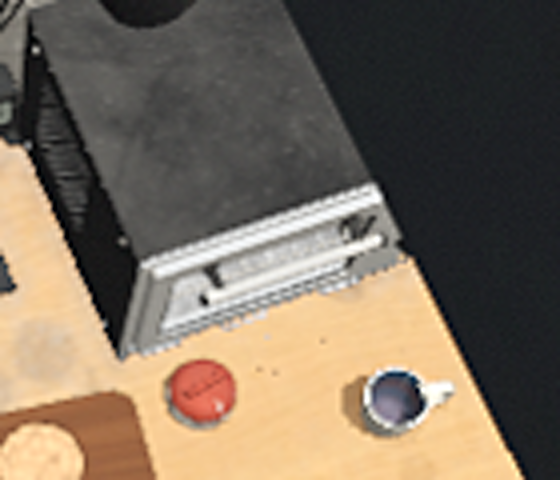

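Run:
```python
from h import *
np.set_printoptions(precision=4,suppress=True)
t=robot.read_camera('top');s=robot.read_camera('scene')
def tri(a,b):
    P=[]
    for c,u in((t,a),(s,b)):
        p0=onplane(c,[u],0)[0];p1=onplane(c,[u],.3)[0];P.append((p0,p1-p0))
    A=np.c_[P[0][1],-P[1][1]];x=np.linalg.lstsq(A,P[1][0]-P[0][0],rcond=None)[0]
    q=P[0][0]+x[0]*P[0][1],P[1][0]+x[1]*P[1][1];return (q[0]+q[1])/2,np.linalg.norm(q[0]-q[1])
print('handle',tri([391.2,155],[387.3,165]),tri([435,140],[439.3,180.7]))
print('oven front base', onplane(t,[[370.5,168.5],[442,144]],0.0))
print('cup rim',onplane(t,[[439.1,179.7]],.055),'tip',onplane(t,[[420+245/7.5,159+138/7.5]],.035))
print('pitcher rim',onplane(t,[[232.3,279]],.076),[onplane(t,[[211+90/7.5,257+95/7.5]],z)[0] for z in(.05,.06,.07)])
print('canister',tri([170+210/2.58,140+90/2.58],[190+395/3,140+45/3]))
# model check for pitcher: project handle pos for yaws
for n,c in(('top',t),('scene',s)):
    for f in(robot.spot_point,):
        for k in('espresso_cup','milk_pitcher','saucer','water_glass','sugar_jar'):
            r=f(k,c);print(n,k,world(c,r[0]['centre']) if r else None)
```

```text
handle (array([ 0.5939, -0.2257,  0.1946]), np.float64(4.913482697671914e-05)) (array([ 0.5939, -0.382 ,  0.2004]), np.float64(0.0064032189759746765))
oven front base [[ 0.6419 -0.1944  0.    ]
 [ 0.6405 -0.4834  0.    ]]
cup rim [[ 0.4995 -0.3903  0.055 ]] tip [[ 0.4959 -0.4475  0.035 ]]
pitcher rim [[0.4151 0.3864 0.076 ]] [array([0.4607, 0.4096, 0.05  ]), array([0.4583, 0.4081, 0.06  ]), array([0.4559, 0.4067, 0.07  ])]
canister (array([0.7369, 0.2206, 0.0736]), np.float64(0.0015041752639627886))
top espresso_cup None
top milk_pitcher [ 0.4281  0.3952 -0.0018]
top saucer [0.4606 0.2629 0.0007]
top water_glass [ 0.4399 -0.2619 -0.0021]
top sugar_jar [0.6113 0.2564 0.0046]
scene espresso_cup [ 0.5045 -0.4057 -0.0024]
scene milk_pitcher [0.4319 0.3939 0.002 ]
scene saucer [ 0.4678  0.2678 -0.0049]
scene water_glass [ 0.4428 -0.2621 -0.0022]
scene sugar_jar [0.6138 0.258  0.0009]
```

```bash
cat > fit.py <<'E'
from h import *
from scipy.optimize import minimize
a=np.linspace(0,2*np.pi,40,endpoint=False)
circ=lambda r,z,x=0,y=0:np.c_[x+r*np.cos(a),y+r*np.sin(a),0*a+z]
def rrect(w,h,z,r=.012):
    return np.vstack([circ(r,z,sx*(w/2-r),sy*(h/2-r)) for sx in(-1,1) for sy in(-1,1)])
box=lambda x0,x1,y0,y1,z0,z1:np.array([[x,y,z] for x in(x0,x1) for y in(y0,y1) for z in(z0,z1)])
M={'espresso_cup':[np.vstack([circ(.0205,0,0,.014),circ(.026,.03,0,.014),circ(.029,.055,0,.014)]),box(-.004,.004,-.043,-.008,.018,.042)],
'milk_pitcher':[np.vstack([circ(.03,0),circ(.03,.003)]),np.vstack([circ(.026,.003,-.0035),circ(.026,.052,-.0035),circ(.022,.076,-.0035)]),box(.015,.033,.010,.021,.02,.065)],
'saucer':[np.vstack([rrect(.066,.146,0),rrect(.066,.146,.016)])],
'water_glass':[np.vstack([circ(.019,0),circ(.0235,.058)])],
'sugar_jar':[np.vstack([circ(.0295,0),circ(.0295,.095)])]}
def place(P,v,z0=0):
    c,s=np.cos(v[2]),np.sin(v[2]);return np.c_[P[:,:2]@np.array([[c,s],[-s,c]])+v[:2],P[:,2]+z0]
SC=8
def render(n,v,c,o,z0=0,S=80):
    m=np.zeros((S*SC,S*SC),np.uint8)
    for P in M[n]:
        h=cv2.convexHull(((pix(c,place(P,v,z0))-o+.5)*SC).astype(np.float32))
        cv2.fillConvexPoly(m,np.round(h).astype(np.int32),255)
    return cv2.resize(m,(S,S),interpolation=cv2.INTER_AREA)/255.
def fit(n,cams,v0,z0=0,yaws=(0,)):
    D=[]
    for c in cams:
        r=robot.silhouettes(n,c)
        if not r: continue
        o=np.round(pix(c,[[v0[0],v0[1],z0+.03]])[0]).astype(int)-40
        D.append((c,o,r[0]['mask'][o[1]:o[1]+80,o[0]:o[0]+80].astype(float)))
    cost=lambda v:sum(np.abs(render(n,v*[.001,.001,.01],c,o,z0)-m).sum()/m.sum() for c,o,m in D)
    best=None
    for y in yaws:
        x0=np.array([v0[0]*1000,v0[1]*1000,(v0[2]+y)*100])
        r=minimize(cost,x0,method='Nelder-Mead',options=dict(initial_simplex=x0+np.array([[0,0,0],[6,0,0],[0,6,0],[0,0,15]]),maxiter=90))
        if best is None or r.fun<best.fun: best=r
    return best.x*[.001,.001,.01],best.fun,len(D)
E
python3 - <<'E'
from fit import *
np.set_printoptions(precision=4,suppress=True)
t=robot.read_camera('top');s=robot.read_camera('scene')
print('cup',fit('espresso_cup',[t,s],[.503,-.404,0],yaws=(-.3,0,.3)))
print('pit',fit('milk_pitcher',[t,s],[.432,.394,0],yaws=(-.5,0,.5,1)))
print('sau',fit('saucer',[t,s],[.463,.266,1.41]))
print('gls',fit('water_glass',[t,s],[.441,-.262,0]))
print('jar',fit('sugar_jar',[t,s],[.6125,.2565,0]))
print(robot.get_obs()['time'])
E
```

```text
cup (array([ 0.5026, -0.4068, -0.0638]), np.float64(0.3464966937641491), 2)
pit (array([0.4329, 0.3928, 0.1008]), np.float64(0.4820046275507659), 2)
sau (array([0.463, 0.266, 1.41 ]), np.float64(inf), 2)
gls (array([ 0.4408, -0.2633,  0.0032]), np.float64(0.29932369242233714), 2)
jar (array([0.615 , 0.2574, 0.0984]), np.float64(0.59925091686159), 2)
3.9fit.py:29: RuntimeWarning: divide by zero encountered in scalar divide
  cost=lambda v:sum(np.abs(render(n,v*[.001,.001,.01],c,o,z0)-m).sum()/m.sum() for c,o,m in D)
  np.max(np.abs(fsim[0] - fsim[1:])) <= fatol):
```

```bash
cat >> h.py <<'E'
def state():
    o=robot.get_obs();m=R.from_quat(o['tool_rot']).as_matrix()
    return o,np.array(o['eef_pos']),np.degrees(np.arctan2(m[1,0],m[0,0])),m
def plan(segs,start=None):
    """segs: list of (x,y,z,theta_deg,nrows): yaw+translate; prints per-row normalised values (yaw first rows concurrently w/ z only if dx=dy=0)"""
    o,p,th,m=state()
    print('t',o['time'],'pos',p.round(4),'th',round(th,2),'tilt',m[:2,2].round(4),'op',round(o['opening'],4),'F',np.round(o['force'],1))
    if start is not None: p,th=np.array(start[:3]),start[3]
    for x,y,z,t,n in segs:
        x,y,z=[q if v is None else v for v,q in zip((x,y,z),p)];t=th if t is None else t
        dth=t-th;d=np.array([x,y,z])-p;f=np.radians(t)
        tx=d[0]*np.cos(f)+d[1]*np.sin(f);ty=d[0]*np.sin(f)-d[1]*np.cos(f)
        k=int(np.ceil(abs(dth)/8.5))
        print(f'yaw {dth:.1f}deg: {k} rows az {(-dth/120/k if k else 0):.4f}; then {n} rows x {tx/.2/n:.4f} y {ty/.2/n:.4f} z {-d[2]/.2/n:.4f}')
        p=np.array([x,y,z]);th=t
E
python3 -c "
from h import *
plan([(.4635,.264,.25,80.7,8),(None,None,.071,None,10)])"
```

```text
t 3.9 pos [0.289  0.5822 0.3027] th 63.6 tilt [ 0. -0.] op 0.0883 F [-0.2 -0.1  0.3]
yaw 17.1deg: 3 rows az -0.0475; then 8 rows x -0.1786 y 0.1397 z 0.0330
yaw 0.0deg: 0 rows az 0.0000; then 10 rows x 0.0000 y 0.0000 z 0.0895
```

Emit:
{"op": "jog_arm", "data": {"rows": [{"az": -0.0713},{"az": -0.0713},{"x": -0.1786,"y": 0.1397,"z": 0.033},{"x": -0.1786,"y": 0.1397,"z": 0.033},{"x": -0.1786,"y": 0.1397,"z": 0.033},{"x": -0.1786,"y": 0.1397,"z": 0.033},{"x": -0.1786,"y": 0.1397,"z": 0.033},{"x": -0.1786,"y": 0.1397,"z": 0.033},{"x": -0.1786,"y": 0.1397,"z": 0.033},{"x": -0.1786,"y": 0.1397,"z": 0.033}], "fingers": 1, "force": 20}}

```text
invalid input at $.rows[0]: expected keys x, y, z, ax, ay, az
```

Run:
```python
from fit import *
np.set_printoptions(precision=4,suppress=True)
plan([(.4635,.264,.25,80.7,2),(None,None,.071,None,10)])
t=robot.read_camera('top');s=robot.read_camera('scene')
print('sau',fit('saucer',[s],[.463,.266,1.41]))
q=s['image'][130:230,190:330];cv2.imwrite('pics/s1.png',cv2.resize(q[:,:,::-1],None,fx=5,fy=5,interpolation=cv2.INTER_CUBIC))
```

```text
t 3.9 pos [0.289  0.5822 0.3027] th 63.6 tilt [ 0. -0.] op 0.0883 F [-0.2 -0.1  0.3]
yaw 17.1deg: 3 rows az -0.0475; then 2 rows x -0.7146 y 0.5590 z 0.1318
yaw 0.0deg: 0 rows az 0.0000; then 10 rows x 0.0000 y 0.0000 z 0.0895
sau (array([0.4727, 0.2716, 1.4747]), np.float64(0.1667129115797262), 1)
```

View pics/s1.png

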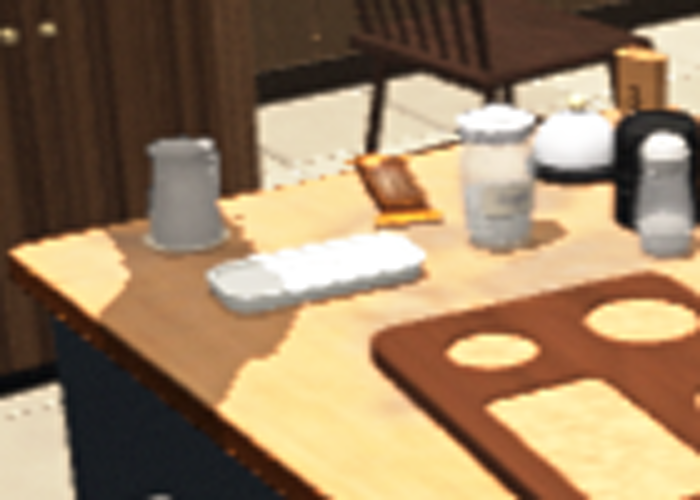

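Emit:
{"op": "jog_arm", "data": {"rows": [{"x": 0,"y": 0,"z": 0,"ax": 0,"ay": 0,"az": -0.0713},{"x": 0,"y": 0,"z": 0,"ax": 0,"ay": 0,"az": -0.0713},{"x": -0.1786,"y": 0.1397,"z": 0.033,"ax": 0,"ay": 0,"az": 0},{"x": -0.1786,"y": 0.1397,"z": 0.033,"ax": 0,"ay": 0,"az": 0},{"x": -0.1786,"y": 0.1397,"z": 0.033,"ax": 0,"ay": 0,"az": 0},{"x": -0.1786,"y": 0.1397,"z": 0.033,"ax": 0,"ay": 0,"az": 0},{"x": -0.1786,"y": 0.1397,"z": 0.033,"ax": 0,"ay": 0,"az": 0},{"x": -0.1786,"y": 0.1397,"z": 0.033,"ax": 0,"ay": 0,"az": 0},{"x": -0.1786,"y": 0.1397,"z": 0.033,"ax": 0,"ay": 0,"az": 0},{"x": -0.1786,"y": 0.1397,"z": 0.033,"ax": 0,"ay": 0,"az": 0}], "fingers": 1, "force": 20}}

```text
time: 5.05
eef_pos: [0.4642, 0.2625, 0.25]
tool_rot: [0.762, 0.648, 0.0, 0.0]
force: [0.7, 0.2, -0.2]
opening: 0.0885
```

```bash
python3 -c "
from h import *
plan([(.465,.2655,.25,None,2),(None,None,.071,None,8)])"
```

```text
t 5.05 pos [0.4642 0.2625 0.25  ] th 80.72 tilt [0.0006 0.0004] op 0.0885 F [ 0.7  0.2 -0.2]
yaw 0.0deg: 0 rows az 0.0000; then 2 rows x 0.0077 y 0.0007 z -0.0001
yaw 0.0deg: 0 rows az 0.0000; then 8 rows x 0.0000 y 0.0000 z 0.1119
```

Emit:
{"op": "jog_arm", "data": {"rows": [{"x": 0.007,"y": 0,"z": 0.11,"ax": 0,"ay": 0,"az": 0},{"x": 0.007,"y": 0,"z": 0.11,"ax": 0,"ay": 0,"az": 0},{"x": 0,"y": 0,"z": 0.11,"ax": 0,"ay": 0,"az": 0},{"x": 0,"y": 0,"z": 0.11,"ax": 0,"ay": 0,"az": 0},{"x": 0,"y": 0,"z": 0.11,"ax": 0,"ay": 0,"az": 0},{"x": 0,"y": 0,"z": 0.11,"ax": 0,"ay": 0,"az": 0},{"x": 0,"y": 0,"z": 0.11,"ax": 0,"ay": 0,"az": 0},{"x": 0,"y": 0,"z": 0.075,"ax": 0,"ay": 0,"az": 0},{"x": 0,"y": 0,"z": 0.05,"ax": 0,"ay": 0,"az": 0},{"x": 0,"y": 0,"z": 0,"ax": 0,"ay": 0,"az": 0}]}}

```text
time: 6.05
eef_pos: [0.4635, 0.2666, 0.07]
tool_rot: [0.762, 0.648, -0.001, -0.0]
force: [0.2, 0.4, -0.2]
opening: 0.0882
```

Emit:
{"op": "jog_arm", "data": {"rows": [{"x": 0,"y": 0,"z": 0,"ax": 0,"ay": 0,"az": 0},{"x": 0,"y": 0,"z": 0,"ax": 0,"ay": 0,"az": 0},{"x": 0,"y": 0,"z": 0,"ax": 0,"ay": 0,"az": 0},{"x": 0,"y": 0,"z": 0,"ax": 0,"ay": 0,"az": 0},{"x": 0,"y": 0,"z": 0,"ax": 0,"ay": 0,"az": 0},{"x": 0,"y": 0,"z": 0,"ax": 0,"ay": 0,"az": 0},{"x": 0,"y": 0,"z": 0,"ax": 0,"ay": 0,"az": 0},{"x": 0,"y": 0,"z": 0,"ax": 0,"ay": 0,"az": 0},{"x": 0,"y": 0,"z": 0,"ax": 0,"ay": 0,"az": 0},{"x": 0,"y": 0,"z": 0,"ax": 0,"ay": 0,"az": 0}], "fingers": -1, "force": 25}}

```text
time: 7.05
eef_pos: [0.4644, 0.267, 0.0717]
tool_rot: [0.762, 0.648, 0.0, 0.0]
force: [-0.5, -1.1, 5.8]
opening: 0.0657
```

Run:
```python
from h import *
f=-0.1345;c,s=np.cos(f),np.sin(f)
B=lambda x,y:np.array([.517+c*x-s*y,-.0195+s*x+c*y])
for n,a in dict(sau=(-.048,-.055),gls=(-.048,.088),pit=(.058,-.055),jar=(.058,.082)).items(): print(n,B(*a).round(4))
x,y=B(-.048,-.055)
plan([(None,None,.16,-7.7,10),(x,y,.16,None,10),(None,None,.09,None,10)])
```

```text
sau [ 0.4621 -0.0676]
gls [0.4812 0.0741]
pit [ 0.5671 -0.0818]
jar [0.5855 0.054 ]
t 7.05 pos [0.4644 0.267  0.0717] th 80.72 tilt [0.0009 0.0003] op 0.0657 F [-0.5 -1.1  5.8]
yaw -88.4deg: 11 rows az 0.0670; then 10 rows x 0.0000 y -0.0000 z -0.0441
yaw 0.0deg: 0 rows az 0.0000; then 10 rows x 0.0213 y 0.1659 z -0.0000
yaw 0.0deg: 0 rows az 0.0000; then 10 rows x 0.0000 y -0.0000 z 0.0350
```

Emit:
{"op": "jog_arm", "data": {"rows": [{"x": 0,"y": 0,"z": -0.2,"ax": 0,"ay": 0,"az": 0},{"x": 0,"y": 0,"z": -0.24,"ax": 0,"ay": 0,"az": 0},{"x": 0,"y": 0,"z": 0,"ax": 0,"ay": 0,"az": 0.067},{"x": 0,"y": 0,"z": 0,"ax": 0,"ay": 0,"az": 0.067},{"x": 0,"y": 0,"z": 0,"ax": 0,"ay": 0,"az": 0.067},{"x": 0,"y": 0,"z": 0,"ax": 0,"ay": 0,"az": 0.067},{"x": 0,"y": 0,"z": 0,"ax": 0,"ay": 0,"az": 0.067},{"x": 0,"y": 0,"z": 0,"ax": 0,"ay": 0,"az": 0.067},{"x": 0,"y": 0,"z": 0,"ax": 0,"ay": 0,"az": 0.067},{"x": 0,"y": 0,"z": 0,"ax": 0,"ay": 0,"az": 0.067}]}}

```text
time: 8.05
eef_pos: [0.4636, 0.2669, 0.1588]
tool_rot: [0.99, 0.14, -0.0, -0.0]
force: [1.1, 0.8, -2.3]
opening: 0.0657
```

Emit:
{"op": "jog_arm", "data": {"rows": [{"x": 0,"y": 0,"z": 0,"ax": 0,"ay": 0,"az": 0.067},{"x": 0,"y": 0,"z": 0,"ax": 0,"ay": 0,"az": 0.067},{"x": 0,"y": 0,"z": 0,"ax": 0,"ay": 0,"az": 0.067},{"x": 0.03,"y": 0.237,"z": 0,"ax": 0,"ay": 0,"az": 0},{"x": 0.03,"y": 0.237,"z": 0,"ax": 0,"ay": 0,"az": 0},{"x": 0.03,"y": 0.237,"z": 0,"ax": 0,"ay": 0,"az": 0},{"x": 0.03,"y": 0.237,"z": 0,"ax": 0,"ay": 0,"az": 0},{"x": 0.03,"y": 0.237,"z": 0,"ax": 0,"ay": 0,"az": 0},{"x": 0.03,"y": 0.237,"z": 0,"ax": 0,"ay": 0,"az": 0},{"x": 0.03,"y": 0.237,"z": 0,"ax": 0,"ay": 0,"az": 0}]}}

```text
time: 9.05
eef_pos: [0.4605, -0.0692, 0.159]
tool_rot: [0.998, -0.067, 0.0, -0.0]
force: [1.0, -0.6, -1.4]
opening: 0.0657
```

Run:
```python
from fit import *
np.set_printoptions(precision=4,suppress=True)
plan([(.4621,-.0676,None,-7.7,2),(None,None,.09,None,10)])
t=robot.read_camera('top');s=robot.read_camera('scene');z=robot.get_obs()['eef_pos'][2]-.0717
try: print(fit('saucer',[t,s],[.4621,-.0676,-.134],z0=z))
except Exception as e: print(e)
for c in(t,s):
    r=robot.spot_point('saucer',c); print(world(c,r[0]['centre']) if r else None)
q=[cv2.resize(c['image'][y:y+100,x:x+130,::-1],(650,500),interpolation=cv2.INTER_CUBIC) for c,x,y in((t,280,150),(s,260,140))]
cv2.imwrite('pics/s2.png',cv2.resize(np.hstack(q),(800,308)))
```

```text
t 9.05 pos [ 0.4605 -0.0692  0.159 ] th -7.7 tilt [0.0002 0.0003] op 0.0657 F [ 1.  -0.6 -1.4]
yaw 0.0deg: 1 rows az -0.0000; then 2 rows x 0.0034 y -0.0044 z -0.0000
yaw 0.0deg: 0 rows az 0.0000; then 10 rows x 0.0000 y -0.0000 z 0.0345
(array([ 0.4648, -0.0665, -0.0976]), np.float64(3.8726232114467405), 1)
[ 0.4558 -0.0693  0.0873]
[ 0.4629 -0.0789  0.0829]
```

View pics/s2.png

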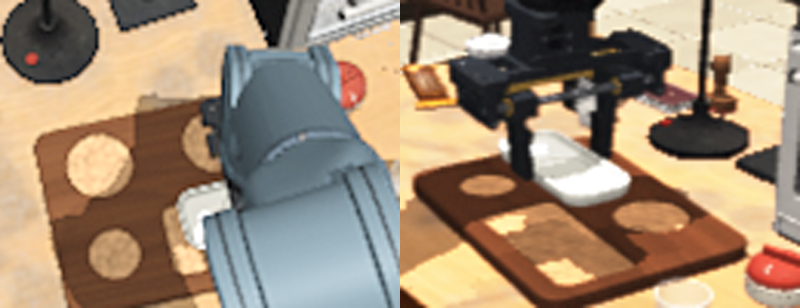

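Run:
```python
from fit import *
np.set_printoptions(precision=2,suppress=True)
s=robot.read_camera('scene')
for d in(-.008,0,.008):
    v=[.4605-d*np.sin(-.134),-.0692+d*np.cos(-.134),-.134]
    p=pix(s,place(M['saucer'][0],v,.0873));print(d,p.min(0),p.max(0),p[p[:,0].argmax()],p[p[:,0].argmin()])
r=robot.silhouettes('saucer',s)
for x in r[:1]:
    ys,xs=np.nonzero(x['mask']);print(x['p'],xs.min(),xs.max(),ys.min(),ys.max())
q=s['image'].astype(int)[165:215,280:350];w=(q.min(2)>165);ys,xs=np.nonzero(w);print('white',xs.min()+280,xs.max()+280,ys.min()+165,ys.max()+165)
```

```text
-0.008 [289.71 181.12] [333.67 208.86] [333.67 198.23] [289.71 185.52]
0 [288.45 180.22] [332.06 207.68] [332.06 197.14] [288.45 184.57]
0.008 [287.2  179.33] [330.47 206.52] [330.47 196.06] [287.2  183.63]
0.71 291 330 181 205
white 280 349 165 214
```

Emit:
{"op": "jog_arm", "data": {"rows": [{"x": 0.006,"y": 0.006,"z": 0.06,"ax": 0,"ay": 0,"az": 0},{"x": 0,"y": 0,"z": 0.06,"ax": 0,"ay": 0,"az": 0},{"x": 0,"y": 0,"z": 0.06,"ax": 0,"ay": 0,"az": 0},{"x": 0,"y": 0,"z": 0.06,"ax": 0,"ay": 0,"az": 0},{"x": 0,"y": 0,"z": 0.04,"ax": 0,"ay": 0,"az": 0},{"x": 0,"y": 0,"z": 0.03,"ax": 0,"ay": 0,"az": 0},{"x": 0,"y": 0,"z": 0.02,"ax": 0,"ay": 0,"az": 0},{"x": 0,"y": 0,"z": 0.02,"ax": 0,"ay": 0,"az": 0},{"x": 0,"y": 0,"z": 0.01,"ax": 0,"ay": 0,"az": 0},{"x": 0,"y": 0,"z": 0,"ax": 0,"ay": 0,"az": 0}]}}

```text
time: 10.45
eef_pos: [0.462, -0.0689, 0.0869]
tool_rot: [0.998, -0.067, 0.0, -0.0]
force: [0.2, 0.4, -2.2]
opening: 0.0656
```

Run:
```python
from h import *
plan([(.4617,-.0706,.0857,-7.7,1)])
s=robot.read_camera('scene')
cv2.imwrite('pics/s3.png',cv2.resize(s['image'][140:240,260:390,::-1],(780,600),interpolation=cv2.INTER_CUBIC))
```

```text
t 10.45 pos [ 0.462  -0.0689  0.0869] th -7.73 tilt [0.0001 0.    ] op 0.0656 F [ 0.2  0.4 -2.2]
yaw 0.0deg: 1 rows az -0.0003; then 1 rows x -0.0004 y 0.0086 z 0.0059
```

View pics/s3.png

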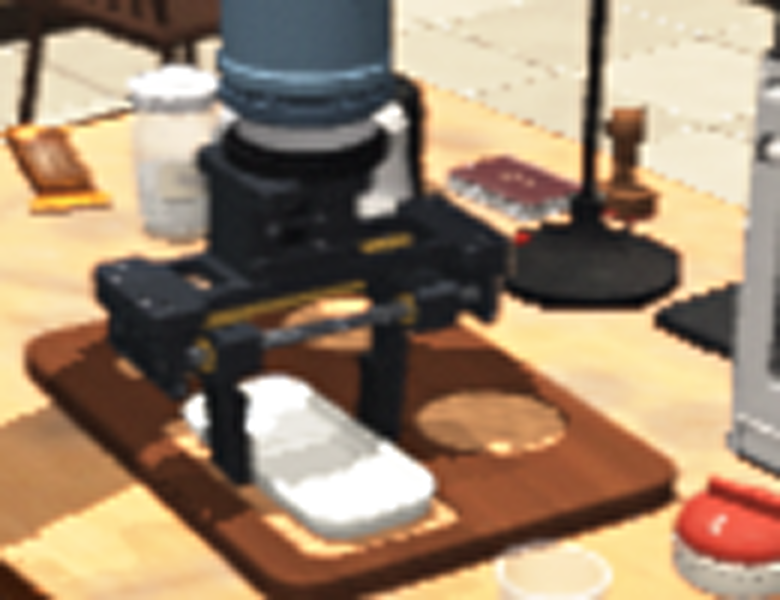

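Emit:
{"op": "jog_arm", "data": {"rows": [{"x": 0,"y": 0.009,"z": 0.003,"ax": 0,"ay": 0,"az": 0},{"x": 0,"y": 0,"z": 0.003,"ax": 0,"ay": 0,"az": 0},{"x": 0,"y": 0,"z": 0,"ax": 0,"ay": 0,"az": 0},{"x": 0,"y": 0,"z": 0,"ax": 0,"ay": 0,"az": 0},{"x": 0,"y": 0,"z": 0,"ax": 0,"ay": 0,"az": 0},{"x": 0,"y": 0,"z": 0,"ax": 0,"ay": 0,"az": 0},{"x": 0,"y": 0,"z": 0,"ax": 0,"ay": 0,"az": 0},{"x": 0,"y": 0,"z": 0,"ax": 0,"ay": 0,"az": 0},{"x": 0,"y": 0,"z": 0,"ax": 0,"ay": 0,"az": 0},{"x": 0,"y": 0,"z": 0,"ax": 0,"ay": 0,"az": 0}]}}

```text
time: 11.5
eef_pos: [0.4618, -0.0707, 0.0857]
tool_rot: [0.998, -0.067, 0.0, 0.0]
force: [-0.5, 0.5, -2.4]
opening: 0.0653
```

Emit:
{"op": "jog_arm", "data": {"rows": [{"x": 0,"y": 0,"z": 0,"ax": 0,"ay": 0,"az": 0},{"x": 0,"y": 0,"z": 0,"ax": 0,"ay": 0,"az": 0},{"x": 0,"y": 0,"z": 0,"ax": 0,"ay": 0,"az": 0},{"x": 0,"y": 0,"z": 0,"ax": 0,"ay": 0,"az": 0},{"x": 0,"y": 0,"z": 0,"ax": 0,"ay": 0,"az": 0},{"x": 0,"y": 0,"z": 0,"ax": 0,"ay": 0,"az": 0},{"x": 0,"y": 0,"z": -0.2,"ax": 0,"ay": 0,"az": 0},{"x": 0,"y": 0,"z": -0.22,"ax": 0,"ay": 0,"az": 0},{"x": 0,"y": 0,"z": -0.22,"ax": 0,"ay": 0,"az": 0},{"x": 0,"y": 0,"z": -0.1,"ax": 0,"ay": 0,"az": 0}], "fingers": 1}}

```text
time: 12.5
eef_pos: [0.4629, -0.071, 0.237]
tool_rot: [0.998, -0.068, 0.002, -0.0]
force: [-0.1, -0.0, -0.2]
opening: 0.0882
```

Run:
```python
from h import *
o,p,th,m=state()
# cup bowl (.5035,-.3928), yaw -3.7deg; grasp 33mm above underside -> TCP .078
plan([(.5035,-.3928,.235,-3.7,8),(None,None,.079,None,8)])
```

```text
t 12.5 pos [ 0.4629 -0.071   0.237 ] th -7.75 tilt [0.0044 0.0002] op 0.0882 F [-0.1 -0.  -0.2]
yaw 4.1deg: 1 rows az -0.0338; then 8 rows x 0.0383 y 0.1990 z 0.0012
yaw 0.0deg: 0 rows az 0.0000; then 8 rows x 0.0000 y -0.0000 z 0.0975
```

Run:
```python
from h import *
plan([(.5035,-.3928,.235,-45,7),(None,None,.079,None,7)])
```

```text
t 12.5 pos [ 0.4629 -0.071   0.237 ] th -7.75 tilt [0.0044 0.0002] op 0.0882 F [-0.1 -0.  -0.2]
yaw -37.2deg: 5 rows az 0.0621; then 7 rows x 0.1830 y 0.1420 z 0.0014
yaw 0.0deg: 0 rows az 0.0000; then 7 rows x 0.0000 y -0.0000 z 0.1114
```

Emit:
{"op": "jog_arm", "data": {"rows": [{"x": 0,"y": 0,"z": 0,"ax": 0,"ay": 0,"az": 0.0621},{"x": 0,"y": 0,"z": 0,"ax": 0,"ay": 0,"az": 0.0621},{"x": 0,"y": 0,"z": 0,"ax": 0,"ay": 0,"az": 0.0621},{"x": 0,"y": 0,"z": 0,"ax": 0,"ay": 0,"az": 0.0621},{"x": 0,"y": 0,"z": 0,"ax": 0,"ay": 0,"az": 0.0621},{"x": 0.183,"y": 0.142,"z": 0,"ax": 0,"ay": 0,"az": 0},{"x": 0.183,"y": 0.142,"z": 0,"ax": 0,"ay": 0,"az": 0},{"x": 0.183,"y": 0.142,"z": 0,"ax": 0,"ay": 0,"az": 0},{"x": 0.183,"y": 0.142,"z": 0,"ax": 0,"ay": 0,"az": 0},{"x": 0.183,"y": 0.142,"z": 0,"ax": 0,"ay": 0,"az": 0}]}}

```text
time: 13.5
eef_pos: [0.4907, -0.3021, 0.2336]
tool_rot: [0.924, -0.382, -0.0, -0.0]
force: [0.7, 0.8, -1.1]
opening: 0.0883
```

Run:
```python
from fit import *
np.set_printoptions(precision=4,suppress=True)
t=robot.read_camera('top');s=robot.read_camera('scene')
print('sau',fit('saucer',[t],[.4621,-.0676,-.134],z0=.014))
for c in(t,s):
    r=robot.spot_point('saucer',c);print([world(c,x['centre']) for x in r[:1]])
    r=robot.spot_point('espresso_cup',c);print('cup',[world(c,x['centre']) for x in r[:1]])
q=[cv2.resize(c['image'][y:y+75,x:x+100,::-1],(400,300),interpolation=cv2.INTER_CUBIC) for c,x,y in((t,290,170),(s,260,165))]
cv2.imwrite('pics/s4.png',np.hstack(q))
plan([(.5035,-.3928,.235,-45,2),(None,None,.079,None,8)])
```

```text
sau (array([ 0.4626, -0.0661, -0.0984]), np.float64(0.3020722981135582), 1)
[array([ 0.459 , -0.0737,  0.015 ])]
cup []
[array([ 0.4636, -0.0698,  0.0121])]
cup [array([ 0.5045, -0.4074, -0.0025])]
t 13.85 pos [ 0.491  -0.2986  0.2334] th -44.86 tilt [-0.0004  0.0015] op 0.0882 F [-0.5 -0.3  0.3]
yaw -0.1deg: 1 rows az 0.0012; then 2 rows x 0.1886 y 0.1445 z -0.0039
yaw 0.0deg: 0 rows az 0.0000; then 8 rows x 0.0000 y -0.0000 z 0.0975
```

View pics/s4.png

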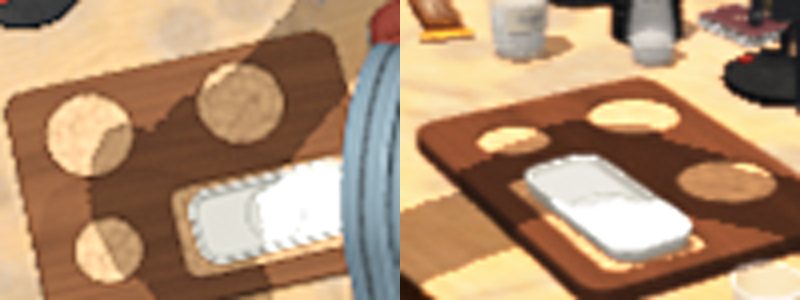

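Emit:
{"op": "jog_arm", "data": {"rows": [{"x": 0.188,"y": 0.144,"z": 0,"ax": 0,"ay": 0,"az": 0.001},{"x": 0.188,"y": 0.144,"z": 0,"ax": 0,"ay": 0,"az": 0},{"x": 0,"y": 0,"z": 0,"ax": 0,"ay": 0,"az": 0},{"x": 0,"y": 0,"z": 0.12,"ax": 0,"ay": 0,"az": 0},{"x": 0,"y": 0,"z": 0.12,"ax": 0,"ay": 0,"az": 0},{"x": 0,"y": 0,"z": 0.12,"ax": 0,"ay": 0,"az": 0},{"x": 0,"y": 0,"z": 0.12,"ax": 0,"ay": 0,"az": 0},{"x": 0,"y": 0,"z": 0,"ax": 0,"ay": 0,"az": 0},{"x": 0,"y": 0,"z": 0,"ax": 0,"ay": 0,"az": 0},{"x": 0,"y": 0,"z": 0,"ax": 0,"ay": 0,"az": 0}]}}

```text
time: 14.85
eef_pos: [0.5041, -0.3943, 0.1393]
tool_rot: [0.924, -0.383, 0.001, 0.0]
force: [-0.2, 0.3, -0.4]
opening: 0.0883
```

Run:
```python
from h import *
plan([(.5035,-.3928,None,-45,1),(None,None,.079,None,4)])
```

```text
t 14.85 pos [ 0.5041 -0.3943  0.1393] th -45.06 tilt [ 0.0018 -0.0011] op 0.0883 F [-0.2  0.3 -0.4]
yaw 0.1deg: 1 rows az -0.0005; then 1 rows x -0.0074 y -0.0033 z -0.0000
yaw 0.0deg: 0 rows az 0.0000; then 4 rows x 0.0000 y -0.0000 z 0.0753
```

Emit:
{"op": "jog_arm", "data": {"rows": [{"x": -0.007,"y": -0.003,"z": 0.075,"ax": 0,"ay": 0,"az": 0},{"x": 0,"y": 0,"z": 0.075,"ax": 0,"ay": 0,"az": 0},{"x": 0,"y": 0,"z": 0.075,"ax": 0,"ay": 0,"az": 0},{"x": 0,"y": 0,"z": 0.05,"ax": 0,"ay": 0,"az": 0},{"x": 0,"y": 0,"z": 0.025,"ax": 0,"ay": 0,"az": 0},{"x": 0,"y": 0,"z": 0,"ax": 0,"ay": 0,"az": 0},{"x": 0,"y": 0,"z": 0,"ax": 0,"ay": 0,"az": 0},{"x": 0,"y": 0,"z": 0,"ax": 0,"ay": 0,"az": 0},{"x": 0,"y": 0,"z": 0,"ax": 0,"ay": 0,"az": 0},{"x": 0,"y": 0,"z": 0,"ax": 0,"ay": 0,"az": 0}]}}

```text
time: 15.85
eef_pos: [0.5028, -0.3931, 0.0781]
tool_rot: [0.924, -0.384, 0.0, 0.0]
force: [-0.8, -0.3, 0.3]
opening: 0.0881
```

Emit:
{"op": "jog_arm", "data": {"rows": [{"x": 0,"y": 0,"z": 0,"ax": 0,"ay": 0,"az": 0},{"x": 0,"y": 0,"z": 0,"ax": 0,"ay": 0,"az": 0},{"x": 0,"y": 0,"z": 0,"ax": 0,"ay": 0,"az": 0},{"x": 0,"y": 0,"z": 0,"ax": 0,"ay": 0,"az": 0},{"x": 0,"y": 0,"z": 0,"ax": 0,"ay": 0,"az": 0},{"x": 0,"y": 0,"z": 0,"ax": 0,"ay": 0,"az": 0},{"x": 0,"y": 0,"z": 0,"ax": 0,"ay": 0,"az": 0},{"x": 0,"y": 0,"z": 0,"ax": 0,"ay": 0,"az": 0},{"x": 0,"y": 0,"z": 0,"ax": 0,"ay": 0,"az": 0},{"x": 0,"y": 0,"z": 0,"ax": 0,"ay": 0,"az": 0}], "fingers": -1, "force": 15}}

```text
time: 16.85
eef_pos: [0.5025, -0.3929, 0.0777]
tool_rot: [0.924, -0.384, -0.0, -0.0]
force: [-0.8, 0.6, 0.1]
opening: 0.0551
```

Run:
```python
from fit import *
np.set_printoptions(precision=4,suppress=True)
o,p,th,m=state();x,y=p[:2]
t=robot.read_camera('top');s=robot.read_camera('scene')
for c in(t,s):
    r=robot.spot_point('espresso_cup',c);print('cup',[world(c,x['centre']) for x in r[:1]])
try: print(fit('espresso_cup',[s],[.5026,-.4068,-.064],yaws=(0,.2)))
except Exception as e: print(e)
plan([(x,y,.18,None,3),(.4633,-.0685,.18,-49,8)])
```

```text
cup []
cup [array([ 0.5049, -0.4073, -0.0014])]
(array([ 0.5089, -0.4031, -0.0854]), np.float64(0.20247856718444954), 1)
t 17.1 pos [ 0.5026 -0.393   0.0777] th -45.11 tilt [ 0. -0.] op 0.0553 F [-0.8  0.4 -1.2]
yaw 0.0deg: 0 rows az 0.0000; then 3 rows x -0.0002 y 0.0000 z -0.1705
yaw -3.9deg: 1 rows az 0.0324; then 8 rows x -0.1691 y -0.1145 z -0.0000
```

Emit:
{"op": "jog_arm", "data": {"rows": [{"x": 0,"y": 0,"z": -0.1,"ax": 0,"ay": 0,"az": 0},{"x": 0,"y": 0,"z": -0.2,"ax": 0,"ay": 0,"az": 0},{"x": 0,"y": 0,"z": -0.21,"ax": 0,"ay": 0,"az": 0.0324},{"x": -0.169,"y": -0.1145,"z": 0,"ax": 0,"ay": 0,"az": 0},{"x": -0.169,"y": -0.1145,"z": 0,"ax": 0,"ay": 0,"az": 0},{"x": -0.169,"y": -0.1145,"z": 0,"ax": 0,"ay": 0,"az": 0},{"x": -0.169,"y": -0.1145,"z": 0,"ax": 0,"ay": 0,"az": 0},{"x": 0,"y": 0,"z": 0,"ax": 0,"ay": 0,"az": 0},{"x": 0,"y": 0,"z": 0,"ax": 0,"ay": 0,"az": 0},{"x": 0,"y": 0,"z": 0,"ax": 0,"ay": 0,"az": 0}]}}

```text
time: 18.1
eef_pos: [0.4832, -0.2322, 0.1801]
tool_rot: [0.91, -0.415, 0.001, 0.0]
force: [-0.3, -0.0, -0.8]
opening: 0.0551
```

Run:
```python
from fit import *
np.set_printoptions(precision=4,suppress=True)
t=robot.read_camera('top');s=robot.read_camera('scene')
o,p,th,m=state();z0=p[2]-.0777
for c,n in((t,'top'),(s,'scene')):
    for k,g,z in(('saucer',[.4621,-.0695,-.134],.014),('espresso_cup',[p[0],p[1]-.014,-.13],z0)):
        try: print(n,k,*fit(k,[c],g,z0=z,yaws=(0,)),[world(c,x['centre']) for x in robot.spot_point(k,c)[:1]])
        except Exception as e: print(n,k,e)
plan([(.4621,-.070,.18,-49,8)])
q=[cv2.resize(c['image'][y:y+75,x:x+100,::-1],(400,300),interpolation=cv2.INTER_CUBIC) for c,x,y in((t,300,170),(s,310,170))]
cv2.imwrite('pics/s5.png',np.hstack(q))
```

```text
top saucer [ 0.462  -0.0678 -0.0812] 1.603896826869549 1 [array([ 0.4576, -0.0743,  0.0132])]
top espresso_cup [ 0.4829 -0.2465 -0.13  ] 0.0 0 []
scene saucer [ 0.4668 -0.0658 -0.1736] 0.17511169024571854 1 [array([ 0.4634, -0.0694,  0.0119])]
scene espresso_cup [ 0.4829 -0.2465 -0.13  ] 0.0 0 [array([ 0.4855, -0.2468,  0.0985])]
t 18.6 pos [ 0.483  -0.231   0.1797] th -49.01 tilt [-0.     -0.0001] op 0.0555 F [ 0.8  0.  -1.5]
yaw 0.0deg: 1 rows az -0.0001; then 8 rows x -0.0845 y -0.0562 z -0.0002
```

View pics/s5.png

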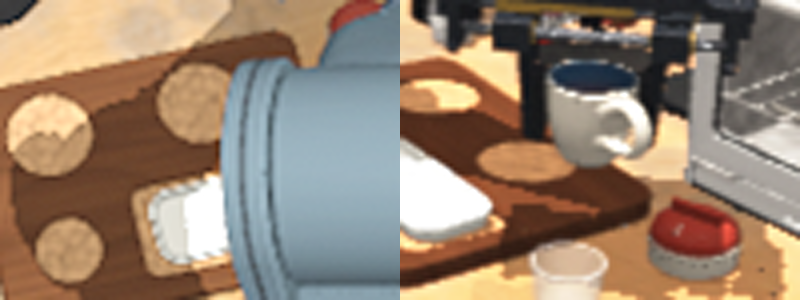

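Run:
```python
from fit import *
s=robot.read_camera('scene')
x0,y0,F=280,180,10
q=s['image'][y0:y0+60,x0:x0+80,::-1]
q=cv2.resize(np.clip((q.astype(float)-60)*1.3,0,255).astype(np.uint8),None,fx=F,fy=F,interpolation=cv2.INTER_CUBIC)
def dr(P,col):
    p=((pix(s,P)-[x0,y0]+.5)*F).astype(np.int32);cv2.polylines(q,[cv2.convexHull(p)],True,col,1)
c,sn=np.cos(-.1345),np.sin(-.1345)
b=np.array([.5190,-.0195]);rc=b+[c*-.048-sn*-.055,sn*-.048+c*-.055];print(rc)
dr(place(rrect(.08,.16,.018,.015),[*rc,-.1345]),(255,0,0))
v=[rc[0],rc[1]-.003,-.1345]
dr(place(rrect(.066,.146,.030,.015),v),(0,0,255))
dr(place(circ(.0245,.023),v),(0,160,0))
cv2.imwrite('pics/s6.png',q)
```

```text
[ 0.4640583  -0.06756672]
```

View pics/s6.png

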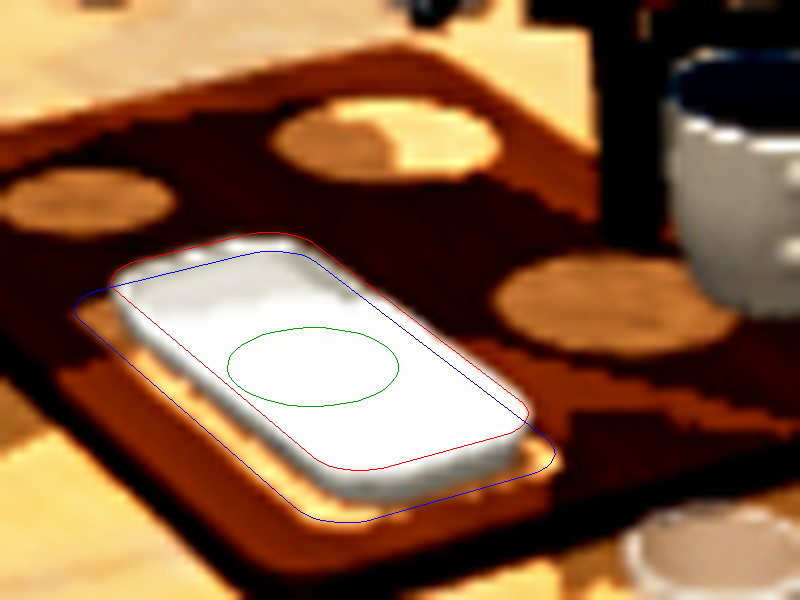

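Run:
```python
from h import *
plan([(.462,-.0706,None,-49,6),(None,None,.125,None,2)])
```

```text
t 18.65 pos [ 0.483  -0.231   0.1797] th -49.0 tilt [ 0. -0.] op 0.0551 F [ 0.1 -0.6 -1.9]
yaw 0.0deg: 1 rows az -0.0000; then 6 rows x -0.1123 y -0.0745 z -0.0000
yaw 0.0deg: 0 rows az 0.0000; then 2 rows x 0.0000 y -0.0000 z 0.1367
```

Emit:
{"op": "jog_arm", "data": {"rows": [{"x": -0.1123,"y": -0.0745,"z": 0,"ax": 0,"ay": 0,"az": 0},{"x": -0.1123,"y": -0.0745,"z": 0,"ax": 0,"ay": 0,"az": 0},{"x": -0.1123,"y": -0.0745,"z": 0,"ax": 0,"ay": 0,"az": 0},{"x": -0.1123,"y": -0.0745,"z": 0,"ax": 0,"ay": 0,"az": 0},{"x": -0.1123,"y": -0.0745,"z": 0,"ax": 0,"ay": 0,"az": 0},{"x": -0.1123,"y": -0.0745,"z": 0,"ax": 0,"ay": 0,"az": 0},{"x": 0,"y": 0,"z": 0.1,"ax": 0,"ay": 0,"az": 0},{"x": 0,"y": 0,"z": 0.1,"ax": 0,"ay": 0,"az": 0},{"x": 0,"y": 0,"z": 0.074,"ax": 0,"ay": 0,"az": 0},{"x": 0,"y": 0,"z": 0,"ax": 0,"ay": 0,"az": 0}]}}

```text
time: 19.65
eef_pos: [0.4611, -0.0703, 0.1237]
tool_rot: [0.91, -0.415, -0.001, 0.001]
force: [0.4, -0.1, -1.6]
opening: 0.0551
```

Run:
```python
from fit import *
np.set_printoptions(precision=4,suppress=True)
plan([(.462,-.0706,.0985,-49,5)])
o,p,th,m=state();z0=p[2]-.0777
s=robot.read_camera('scene')
x0,y0,F=280,170,10
q=s['image'][y0:y0+60,x0:x0+80,::-1]
q=cv2.resize(np.clip((q.astype(float)-40)*1.2,0,255).astype(np.uint8),None,fx=F,fy=F,interpolation=cv2.INTER_CUBIC)
def dr(P,col):
    u=((pix(s,P)-[x0,y0]+.5)*F).astype(np.int32);cv2.polylines(q,[cv2.convexHull(u)],True,col,1)
b=p[:2]+[.002,0]
v=[.4641,-.0706,-.1345]
dr(place(rrect(.066,.146,.030,.015),v),(0,0,255))
dr(place(circ(.029,.055),[*b,0],z0),(0,160,0));dr(place(circ(.0205,0),[*b,0],z0),(0,160,0))
cv2.imwrite('pics/s7.png',q)
print([world(s,x['centre']) for x in robot.spot_point('espresso_cup',s)[:1]],[world(s,x['centre']) for x in robot.spot_point('saucer',s)[:1]])
```

```text
t 19.65 pos [ 0.4611 -0.0703  0.1237] th -48.99 tilt [-0.0029  0.0001] op 0.0551 F [ 0.4 -0.1 -1.6]
yaw -0.0deg: 1 rows az 0.0001; then 5 rows x 0.0008 y -0.0005 z 0.0252
[array([ 0.4615, -0.0829,  0.0427])] [array([ 0.4626, -0.0707,  0.0108])]
```

View pics/s7.png

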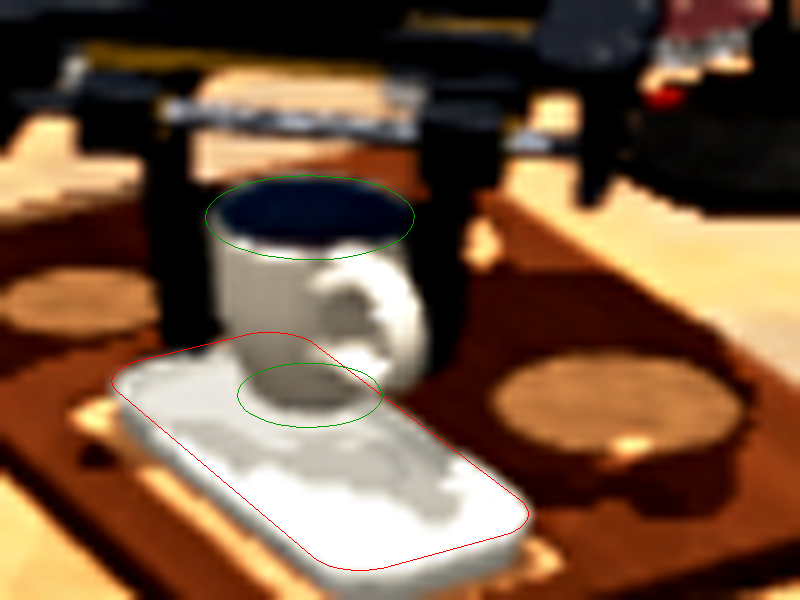

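Emit:
{"op": "jog_arm", "data": {"rows": [{"x": 0.003,"y": -0.002,"z": 0.03,"ax": 0,"ay": 0,"az": 0},{"x": 0,"y": 0,"z": 0.03,"ax": 0,"ay": 0,"az": 0},{"x": 0,"y": 0,"z": 0.025,"ax": 0,"ay": 0,"az": 0},{"x": 0,"y": 0,"z": 0.015,"ax": 0,"ay": 0,"az": 0},{"x": 0,"y": 0,"z": 0.01,"ax": 0,"ay": 0,"az": 0},{"x": 0,"y": 0,"z": 0.01,"ax": 0,"ay": 0,"az": 0},{"x": 0,"y": 0,"z": 0,"ax": 0,"ay": 0,"az": 0},{"x": 0,"y": 0,"z": 0,"ax": 0,"ay": 0,"az": 0},{"x": 0,"y": 0,"z": 0,"ax": 0,"ay": 0,"az": 0},{"x": 0,"y": 0,"z": 0,"ax": 0,"ay": 0,"az": 0}]}}

```text
time: 20.8
eef_pos: [0.4628, -0.0707, 0.101]
tool_rot: [0.91, -0.415, 0.0, -0.0]
force: [0.4, 0.4, -1.1]
opening: 0.0552
```

Run:
```python
from fit import *
np.set_printoptions(precision=4,suppress=True)
s=robot.read_camera('scene')
z=[]
for i in range(5):
    z.append(np.r_[state()[1],state()[0]['force']]);robot.read_camera('scene')
print(np.mean(z,0),np.std(z,0))
for k in('espresso_cup','saucer'):
    print(k,[world(s,x['centre']) for x in robot.spot_point(k,s)[:1]])
print(fit('espresso_cup',[s],[.4625,-.083,-.13],z0=.02))
```

```text
[ 0.4628 -0.0707  0.101   0.4449 -0.0276 -1.0332] [0.     0.     0.     0.4409 0.336  0.3735]Traceback (most recent call last):
  File "<stdin>", line 9, in <module>
ValueError: only the last four pictures can be asked about
```

Emit:
{"op": "jog_arm", "data": {"rows": [{"x": 0,"y": 0,"z": 0.005,"ax": 0,"ay": 0,"az": 0},{"x": 0,"y": 0,"z": 0.005,"ax": 0,"ay": 0,"az": 0},{"x": 0,"y": 0,"z": 0,"ax": 0,"ay": 0,"az": 0},{"x": 0,"y": 0,"z": 0,"ax": 0,"ay": 0,"az": 0},{"x": 0,"y": 0,"z": 0,"ax": 0,"ay": 0,"az": 0},{"x": 0,"y": 0,"z": 0,"ax": 0,"ay": 0,"az": 0},{"x": 0,"y": 0,"z": 0,"ax": 0,"ay": 0,"az": 0},{"x": 0,"y": 0,"z": 0,"ax": 0,"ay": 0,"az": 0},{"x": 0,"y": 0,"z": 0,"ax": 0,"ay": 0,"az": 0},{"x": 0,"y": 0,"z": 0,"ax": 0,"ay": 0,"az": 0}]}}

```text
time: 22.1
eef_pos: [0.4628, -0.0707, 0.0989]
tool_rot: [0.91, -0.415, 0.0, -0.0]
force: [-0.4, 0.2, -1.5]
opening: 0.0552
```

Emit:
{"op": "jog_arm", "data": {"rows": [{"x": 0,"y": 0,"z": 0.006,"ax": 0,"ay": 0,"az": 0},{"x": 0,"y": 0,"z": 0,"ax": 0,"ay": 0,"az": 0},{"x": 0,"y": 0,"z": 0,"ax": 0,"ay": 0,"az": 0},{"x": 0,"y": 0,"z": 0,"ax": 0,"ay": 0,"az": 0},{"x": 0,"y": 0,"z": 0,"ax": 0,"ay": 0,"az": 0},{"x": 0,"y": 0,"z": 0,"ax": 0,"ay": 0,"az": 0},{"x": 0,"y": 0,"z": 0,"ax": 0,"ay": 0,"az": 0},{"x": 0,"y": 0,"z": 0,"ax": 0,"ay": 0,"az": 0},{"x": 0,"y": 0,"z": 0,"ax": 0,"ay": 0,"az": 0},{"x": 0,"y": 0,"z": 0,"ax": 0,"ay": 0,"az": 0}]}}

```text
time: 23.1
eef_pos: [0.4628, -0.0707, 0.0977]
tool_rot: [0.91, -0.415, 0.0, -0.0]
force: [0.8, -0.4, -1.7]
opening: 0.0553
```

Run:
```python
from fit import *
np.set_printoptions(precision=4,suppress=True)
s=robot.read_camera('scene')
for k in('espresso_cup','saucer'):
    print(k,[world(s,x['centre']) for x in robot.spot_point(k,s)[:1]])
for z in(.02,.024): print(fit('espresso_cup',[s],[.4625,-.083,-.13],z0=z))
f=[]
for i in range(8): f.append(state()[0]['force']);robot.read_camera('scene')
print(np.mean(f,0))
```

```text
espresso_cup [array([ 0.4671, -0.0874,  0.0182])]
saucer [array([ 0.4632, -0.0682,  0.0117])]
(array([ 0.4658, -0.0805, -0.1423]), np.float64(0.1139594740043989), 1)
(array([ 0.4628, -0.0846, -0.1545]), np.float64(0.12786747157096728), 1)
[ 0.0085 -0.3534 -0.8201]
```

Emit:
{"op": "jog_arm", "data": {"rows": [{"x": 0,"y": 0,"z": 0.005,"ax": 0,"ay": 0,"az": 0},{"x": 0,"y": 0,"z": 0,"ax": 0,"ay": 0,"az": 0},{"x": 0,"y": 0,"z": 0.005,"ax": 0,"ay": 0,"az": 0},{"x": 0,"y": 0,"z": 0,"ax": 0,"ay": 0,"az": 0},{"x": 0,"y": 0,"z": 0,"ax": 0,"ay": 0,"az": 0},{"x": 0,"y": 0,"z": 0,"ax": 0,"ay": 0,"az": 0},{"x": 0,"y": 0,"z": 0,"ax": 0,"ay": 0,"az": 0},{"x": 0,"y": 0,"z": 0,"ax": 0,"ay": 0,"az": 0},{"x": 0,"y": 0,"z": 0,"ax": 0,"ay": 0,"az": 0},{"x": 0,"y": 0,"z": 0,"ax": 0,"ay": 0,"az": 0}]}}

```text
time: 24.75
eef_pos: [0.4633, -0.0702, 0.097]
tool_rot: [0.91, -0.415, 0.0, -0.001]
force: [-3.3, 2.4, 21.1]
opening: 0.0552
```

Emit:
{"op": "jog_arm", "data": {"rows": [{"x": 0,"y": 0,"z": 0.005,"ax": 0,"ay": 0,"az": 0},{"x": 0,"y": 0,"z": 0,"ax": 0,"ay": 0,"az": 0},{"x": 0,"y": 0,"z": 0,"ax": 0,"ay": 0,"az": 0},{"x": 0,"y": 0,"z": 0,"ax": 0,"ay": 0,"az": 0},{"x": 0,"y": 0,"z": 0,"ax": 0,"ay": 0,"az": 0},{"x": 0,"y": 0,"z": 0,"ax": 0,"ay": 0,"az": 0},{"x": 0,"y": 0,"z": 0,"ax": 0,"ay": 0,"az": 0},{"x": 0,"y": 0,"z": 0,"ax": 0,"ay": 0,"az": 0},{"x": 0,"y": 0,"z": 0,"ax": 0,"ay": 0,"az": 0},{"x": 0,"y": 0,"z": 0,"ax": 0,"ay": 0,"az": 0}]}}

```text
time: 25.75
eef_pos: [0.4631, -0.07, 0.0963]
tool_rot: [0.91, -0.415, -0.0, -0.001]
force: [-6.4, 3.8, 28.6]
opening: 0.0554
```

Emit:
{"op": "jog_arm", "data": {"rows": [{"x": 0,"y": 0,"z": -0.008,"ax": 0,"ay": 0,"az": 0},{"x": 0,"y": 0,"z": 0,"ax": 0,"ay": 0,"az": 0},{"x": 0,"y": 0,"z": 0,"ax": 0,"ay": 0,"az": 0},{"x": 0,"y": 0,"z": 0,"ax": 0,"ay": 0,"az": 0},{"x": 0,"y": 0,"z": 0,"ax": 0,"ay": 0,"az": 0},{"x": 0,"y": 0,"z": 0,"ax": 0,"ay": 0,"az": 0},{"x": 0,"y": 0,"z": 0,"ax": 0,"ay": 0,"az": 0},{"x": 0,"y": 0,"z": 0,"ax": 0,"ay": 0,"az": 0},{"x": 0,"y": 0,"z": 0,"ax": 0,"ay": 0,"az": 0},{"x": 0,"y": 0,"z": 0,"ax": 0,"ay": 0,"az": 0}], "fingers": 0.55}}

```text
time: 26.75
eef_pos: [0.4628, -0.0707, 0.0963]
tool_rot: [0.91, -0.415, 0.0, -0.0]
force: [-0.3, -0.0, 0.7]
opening: 0.0687
```

Run:
```python
from fit import *
np.set_printoptions(precision=4,suppress=True)
s=robot.read_camera('scene')
for k in('espresso_cup','saucer'):
    print(k,[world(s,x['centre']) for x in robot.spot_point(k,s)[:1]])
for z in(.02,.023): print(z,fit('espresso_cup',[s],[.4625,-.083,-.13],z0=z))
plan([])
```

```text
espresso_cup [array([ 0.4688, -0.0853,  0.0151])]
saucer [array([ 0.4655, -0.0694,  0.0096])]
0.02 (array([ 0.6322,  0.3468, -0.5532]), np.float64(1.0), 1)
0.023 (array([ 0.6971,  0.2724, -1.3233]), np.float64(1.0), 1)
t 27.0 pos [ 0.4627 -0.0707  0.0963] th -49.0 tilt [ 0.     -0.0001] op 0.0684 F [-1.1  0.7  0.3]
```

Emit:
{"op": "jog_arm", "data": {"rows": [{"x": 0,"y": 0,"z": 0,"ax": 0,"ay": 0,"az": 0},{"x": 0,"y": 0,"z": 0,"ax": 0,"ay": 0,"az": 0},{"x": 0,"y": 0,"z": 0,"ax": 0,"ay": 0,"az": 0},{"x": 0,"y": 0,"z": 0,"ax": 0,"ay": 0,"az": 0},{"x": 0,"y": 0,"z": -0.05,"ax": 0,"ay": 0,"az": 0},{"x": 0,"y": 0,"z": -0.1,"ax": 0,"ay": 0,"az": 0},{"x": 0,"y": 0,"z": -0.2,"ax": 0,"ay": 0,"az": 0},{"x": 0,"y": 0,"z": -0.2,"ax": 0,"ay": 0,"az": 0},{"x": 0,"y": 0,"z": -0.1,"ax": 0,"ay": 0,"az": 0},{"x": 0,"y": 0,"z": 0,"ax": 0,"ay": 0,"az": 0}], "fingers": 1}}

```text
time: 28.0
eef_pos: [0.4642, -0.0709, 0.2293]
tool_rot: [0.91, -0.415, 0.002, -0.001]
force: [-0.2, 0.2, -0.3]
opening: 0.0878
```

Run:
```python
from fit import *
np.set_printoptions(precision=4,suppress=True)
s=robot.read_camera('scene')
for k in('espresso_cup','saucer'):
    print(k,[world(s,x['centre']) for x in robot.spot_point(k,s)[:1]])
for z in(.02,.023): print(z,fit('espresso_cup',[s],[.4625,-.083,-.13],z0=z))
plan([(.441,-.2625,None,None,5),(None,None,.077,None,5)])
x0,y0,F=280,180,8
cv2.imwrite('pics/s8.png',cv2.resize(s['image'][y0:y0+60,x0:x0+80,::-1],None,fx=F,fy=F,interpolation=cv2.INTER_CUBIC))
```

```text
espresso_cup [array([ 0.4653, -0.0846,  0.0151])]
saucer [array([ 0.6157,  0.2571, -0.0002])]
0.02 (array([ 0.4657, -0.0816, -0.1687]), np.float64(0.16501047020750048), 1)
0.023 (array([ 0.4616, -0.0866, -0.175 ]), np.float64(0.17227298686464876), 1)
t 28.25 pos [ 0.462  -0.0706  0.2254] th -49.0 tilt [-0.002  -0.0001] op 0.0884 F [0.8 0.6 0.2]
yaw 0.0deg: 0 rows az 0.0000; then 5 rows x 0.1310 y 0.1418 z -0.0000
yaw 0.0deg: 0 rows az 0.0000; then 5 rows x 0.0000 y -0.0000 z 0.1484
```

View pics/s8.png

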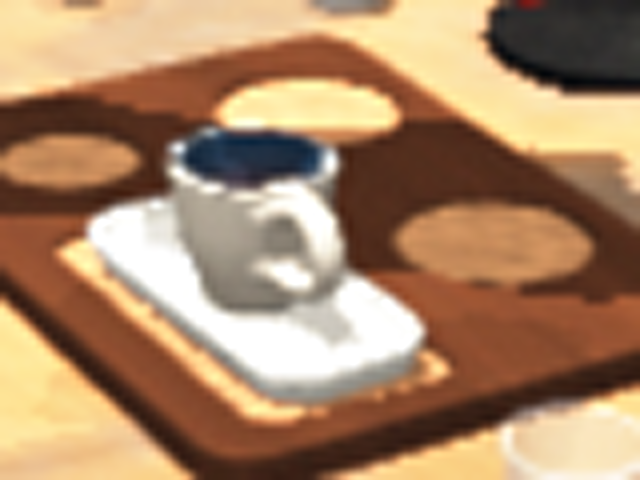

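Emit:
{"op": "jog_arm", "data": {"rows": [{"x": 0.164,"y": 0.177,"z": 0,"ax": 0,"ay": 0,"az": 0},{"x": 0.164,"y": 0.177,"z": 0,"ax": 0,"ay": 0,"az": 0},{"x": 0.164,"y": 0.177,"z": 0,"ax": 0,"ay": 0,"az": 0},{"x": 0.163,"y": 0.178,"z": 0,"ax": 0,"ay": 0,"az": 0},{"x": 0,"y": 0,"z": 0,"ax": 0,"ay": 0,"az": 0},{"x": 0,"y": 0,"z": 0.16,"ax": 0,"ay": 0,"az": 0},{"x": 0,"y": 0,"z": 0.2,"ax": 0,"ay": 0,"az": 0},{"x": 0,"y": 0,"z": 0.2,"ax": 0,"ay": 0,"az": 0},{"x": 0,"y": 0,"z": 0.12,"ax": 0,"ay": 0,"az": 0},{"x": 0,"y": 0,"z": 0.06,"ax": 0,"ay": 0,"az": 0}]}}

```text
time: 29.25
eef_pos: [0.44, -0.2614, 0.0754]
tool_rot: [0.91, -0.415, -0.003, -0.0]
force: [0.5, -0.3, 0.3]
opening: 0.0879
```

Emit:
{"op": "jog_arm", "data": {"rows": [{"x": 0,"y": 0,"z": 0,"ax": 0,"ay": 0,"az": 0},{"x": 0,"y": 0,"z": 0,"ax": 0,"ay": 0,"az": 0},{"x": 0,"y": 0,"z": 0,"ax": 0,"ay": 0,"az": 0},{"x": 0,"y": 0,"z": 0,"ax": 0,"ay": 0,"az": 0},{"x": 0,"y": 0,"z": 0,"ax": 0,"ay": 0,"az": 0},{"x": 0,"y": 0,"z": 0,"ax": 0,"ay": 0,"az": 0},{"x": 0,"y": 0,"z": 0,"ax": 0,"ay": 0,"az": 0},{"x": 0,"y": 0,"z": 0,"ax": 0,"ay": 0,"az": 0},{"x": 0,"y": 0,"z": 0,"ax": 0,"ay": 0,"az": 0},{"x": 0,"y": 0,"z": 0,"ax": 0,"ay": 0,"az": 0}], "fingers": -1, "force": 10}}

```text
time: 30.25
eef_pos: [0.442, -0.2627, 0.0788]
tool_rot: [0.91, -0.415, 0.0, -0.0]
force: [-0.4, 1.9, 6.8]
opening: 0.0451
```

Run:
```python
from fit import *
plan([(None,None,.2,None,3),(.4812,.0741,.2,-49,8),(None,None,.095,None,6)])
s=robot.read_camera('scene');print([world(s,x['centre']).round(4) for x in robot.spot_point('water_glass',s)[:1]])
```

```text
t 30.25 pos [ 0.442  -0.2627  0.0788] th -49.0 tilt [0.0009 0.0001] op 0.0451 F [-0.4  1.9  6.8]
yaw 0.0deg: 0 rows az 0.0000; then 3 rows x 0.0000 y -0.0000 z -0.2020
yaw -0.0deg: 1 rows az 0.0000; then 8 rows x -0.1428 y -0.1566 z -0.0000
yaw 0.0deg: 0 rows az 0.0000; then 6 rows x 0.0000 y -0.0000 z 0.0875
[array([ 0.4415, -0.2642, -0.0011])]
```

Emit:
{"op": "jog_arm", "data": {"rows": [{"x": 0,"y": 0,"z": -0.2,"ax": 0,"ay": 0,"az": 0},{"x": 0,"y": 0,"z": -0.24,"ax": 0,"ay": 0,"az": 0},{"x": 0,"y": 0,"z": -0.166,"ax": 0,"ay": 0,"az": 0},{"x": -0.143,"y": -0.1566,"z": 0,"ax": 0,"ay": 0,"az": 0},{"x": -0.143,"y": -0.1566,"z": 0,"ax": 0,"ay": 0,"az": 0},{"x": -0.143,"y": -0.1566,"z": 0,"ax": 0,"ay": 0,"az": 0},{"x": -0.143,"y": -0.1566,"z": 0,"ax": 0,"ay": 0,"az": 0},{"x": -0.143,"y": -0.1566,"z": 0,"ax": 0,"ay": 0,"az": 0},{"x": -0.143,"y": -0.1566,"z": 0,"ax": 0,"ay": 0,"az": 0},{"x": -0.143,"y": -0.1566,"z": 0,"ax": 0,"ay": 0,"az": 0}]}}

```text
time: 31.35
eef_pos: [0.4755, 0.0341, 0.1995]
tool_rot: [0.91, -0.415, -0.0, -0.0]
force: [1.1, -0.8, -1.1]
opening: 0.045
```

Emit:
{"op": "jog_arm", "data": {"rows": [{"x": -0.143,"y": -0.1566,"z": 0,"ax": 0,"ay": 0,"az": 0},{"x": 0,"y": 0,"z": 0,"ax": 0,"ay": 0,"az": 0},{"x": 0,"y": 0,"z": 0.1,"ax": 0,"ay": 0,"az": 0},{"x": 0,"y": 0,"z": 0.12,"ax": 0,"ay": 0,"az": 0},{"x": 0,"y": 0,"z": 0.12,"ax": 0,"ay": 0,"az": 0},{"x": 0,"y": 0,"z": 0.06,"ax": 0,"ay": 0,"az": 0},{"x": 0,"y": 0,"z": 0,"ax": 0,"ay": 0,"az": 0},{"x": 0,"y": 0,"z": 0,"ax": 0,"ay": 0,"az": 0},{"x": 0,"y": 0,"z": 0,"ax": 0,"ay": 0,"az": 0},{"x": 0,"y": 0,"z": 0,"ax": 0,"ay": 0,"az": 0}]}}

```text
time: 32.35
eef_pos: [0.4812, 0.0746, 0.1204]
tool_rot: [0.91, -0.415, 0.001, -0.001]
force: [0.0, 0.4, -0.7]
opening: 0.0449
```

Run:
```python
from fit import *
plan([(.4812,.0741,.0928,None,4)])
s=robot.read_camera('scene');print([world(s,x['centre']).round(4) for x in robot.spot_point('water_glass',s)[:1]])
```

```text
t 32.35 pos [0.4812 0.0746 0.1204] th -48.99 tilt [0.0016 0.0005] op 0.0449 F [ 0.   0.4 -0.7]
yaw 0.0deg: 0 rows az 0.0000; then 4 rows x 0.0004 y 0.0004 z 0.0345
[array([0.481 , 0.0775, 0.0411])]
```

Emit:
{"op": "jog_arm", "data": {"rows": [{"x": 0,"y": 0,"z": 0.045,"ax": 0,"ay": 0,"az": 0},{"x": 0,"y": 0,"z": 0.045,"ax": 0,"ay": 0,"az": 0},{"x": 0,"y": 0,"z": 0.025,"ax": 0,"ay": 0,"az": 0},{"x": 0,"y": 0,"z": 0.012,"ax": 0,"ay": 0,"az": 0},{"x": 0,"y": 0,"z": 0.007,"ax": 0,"ay": 0,"az": 0},{"x": 0,"y": 0,"z": 0,"ax": 0,"ay": 0,"az": 0},{"x": 0,"y": 0,"z": 0,"ax": 0,"ay": 0,"az": 0},{"x": 0,"y": 0,"z": 0,"ax": 0,"ay": 0,"az": 0},{"x": 0,"y": 0,"z": 0,"ax": 0,"ay": 0,"az": 0},{"x": 0,"y": 0,"z": 0,"ax": 0,"ay": 0,"az": 0}]}}

```text
time: 33.45
eef_pos: [0.4808, 0.0747, 0.0929]
tool_rot: [0.91, -0.415, 0.0, -0.0]
force: [-0.9, 2.5, 5.6]
opening: 0.045
```

Emit:
{"op": "jog_arm", "data": {"rows": [{"x": 0,"y": 0,"z": 0,"ax": 0,"ay": 0,"az": 0},{"x": 0,"y": 0,"z": 0,"ax": 0,"ay": 0,"az": 0},{"x": 0,"y": 0,"z": 0,"ax": 0,"ay": 0,"az": 0},{"x": 0,"y": 0,"z": 0,"ax": 0,"ay": 0,"az": 0},{"x": 0,"y": 0,"z": 0,"ax": 0,"ay": 0,"az": 0},{"x": 0,"y": 0,"z": -0.05,"ax": 0,"ay": 0,"az": 0},{"x": 0,"y": 0,"z": -0.15,"ax": 0,"ay": 0,"az": 0},{"x": 0,"y": 0,"z": -0.2,"ax": 0,"ay": 0,"az": 0},{"x": 0,"y": 0,"z": -0.2,"ax": 0,"ay": 0,"az": 0},{"x": 0,"y": 0,"z": 0,"ax": 0,"ay": 0,"az": 0}], "fingers": 1}}

```text
time: 34.45
eef_pos: [0.4832, 0.0745, 0.2174]
tool_rot: [0.91, -0.415, 0.003, -0.003]
force: [0.5, -0.2, -0.2]
opening: 0.088
```

Run:
```python
from fit import *
np.set_printoptions(precision=4,suppress=True)
plan([(.4295,.3925,None,-53,8),(None,None,.077,None,5)])
t=robot.read_camera('top');s=robot.read_camera('scene')
for k in('water_glass','espresso_cup','milk_pitcher'):
  for c in(t,s): print(k,[world(c,x['centre']).round(4) for x in robot.spot_point(k,c)[:1]])
print(fit('water_glass',[s],[.483,.0741,0],z0=.014),fit('espresso_cup',[s],[.4625,-.083,-.13],z0=.02))
```

```text
t 34.45 pos [0.4832 0.0745 0.2174] th -49.04 tilt [0.0075 0.0026] op 0.088 F [ 0.5 -0.2 -0.2]
yaw -4.0deg: 1 rows az 0.0330; then 8 rows x -0.1789 y -0.0928 z -0.0000
yaw 0.0deg: 0 rows az 0.0000; then 5 rows x 0.0000 y -0.0000 z 0.1404
water_glass []
water_glass [array([0.4834, 0.0745, 0.0125])]
espresso_cup []
espresso_cup [array([ 0.467 , -0.0807,  0.0148])]
milk_pitcher [array([ 0.432 ,  0.3943, -0.0005])]
milk_pitcher [array([0.4331, 0.3932, 0.001 ])]
(array([0.4825, 0.0731, 0.2165]), np.float64(0.06440056991654793), 1) (array([ 0.4674, -0.0801, -0.179 ]), np.float64(0.12858366647629924), 1)
```

Emit:
{"op": "jog_arm", "data": {"rows": [{"x": 0,"y": 0,"z": 0,"ax": 0,"ay": 0,"az": 0.033},{"x": -0.178,"y": -0.094,"z": 0,"ax": 0,"ay": 0,"az": 0},{"x": -0.178,"y": -0.094,"z": 0,"ax": 0,"ay": 0,"az": 0},{"x": -0.178,"y": -0.094,"z": 0,"ax": 0,"ay": 0,"az": 0},{"x": -0.178,"y": -0.094,"z": 0,"ax": 0,"ay": 0,"az": 0},{"x": -0.178,"y": -0.094,"z": 0,"ax": 0,"ay": 0,"az": 0},{"x": -0.178,"y": -0.094,"z": 0,"ax": 0,"ay": 0,"az": 0},{"x": -0.178,"y": -0.094,"z": 0,"ax": 0,"ay": 0,"az": 0},{"x": -0.178,"y": -0.094,"z": 0,"ax": 0,"ay": 0,"az": 0},{"x": 0,"y": 0,"z": 0,"ax": 0,"ay": 0,"az": 0}]}}

```text
time: 35.95
eef_pos: [0.4265, 0.3989, 0.2118]
tool_rot: [0.897, -0.442, -0.001, -0.001]
force: [0.4, -0.3, -0.4]
opening: 0.088
```

Run:
```python
from fit import *
robot.read_camera('scene')
plan([(.4295,.3925,None,-53,1),(None,None,.077,None,6)])
```

```text
t 36.0 pos [0.4278 0.3953 0.2119] th -52.65 tilt [-0.0005  0.    ] op 0.0882 F [ 0.4 -0.5  0.2]
yaw -0.4deg: 1 rows az 0.0030; then 1 rows x 0.0162 y 0.0014 z -0.0000
yaw 0.0deg: 0 rows az 0.0000; then 6 rows x 0.0000 y -0.0000 z 0.1124
```

Emit:
{"op": "jog_arm", "data": {"rows": [{"x": 0.004,"y": 0.001,"z": 0,"ax": 0,"ay": 0,"az": 0.003},{"x": 0,"y": 0,"z": 0.14,"ax": 0,"ay": 0,"az": 0},{"x": 0,"y": 0,"z": 0.14,"ax": 0,"ay": 0,"az": 0},{"x": 0,"y": 0,"z": 0.14,"ax": 0,"ay": 0,"az": 0},{"x": 0,"y": 0,"z": 0.1,"ax": 0,"ay": 0,"az": 0},{"x": 0,"y": 0,"z": 0.08,"ax": 0,"ay": 0,"az": 0},{"x": 0,"y": 0,"z": 0.05,"ax": 0,"ay": 0,"az": 0},{"x": 0,"y": 0,"z": 0.02,"ax": 0,"ay": 0,"az": 0},{"x": 0,"y": 0,"z": 0,"ax": 0,"ay": 0,"az": 0},{"x": 0,"y": 0,"z": 0,"ax": 0,"ay": 0,"az": 0}]}}

```text
time: 37.0
eef_pos: [0.4299, 0.3919, 0.0795]
tool_rot: [0.894, -0.449, 0.0, -0.001]
force: [-0.2, -0.5, -0.0]
opening: 0.088
```

Emit:
{"op": "jog_arm", "data": {"rows": [{"x": 0,"y": 0,"z": 0,"ax": 0,"ay": 0,"az": 0},{"x": 0,"y": 0,"z": 0,"ax": 0,"ay": 0,"az": 0},{"x": 0,"y": 0,"z": 0,"ax": 0,"ay": 0,"az": 0},{"x": 0,"y": 0,"z": 0,"ax": 0,"ay": 0,"az": 0},{"x": 0,"y": 0,"z": 0,"ax": 0,"ay": 0,"az": 0},{"x": 0,"y": 0,"z": 0,"ax": 0,"ay": 0,"az": 0},{"x": 0,"y": 0,"z": 0,"ax": 0,"ay": 0,"az": 0},{"x": 0,"y": 0,"z": 0,"ax": 0,"ay": 0,"az": 0},{"x": 0,"y": 0,"z": 0,"ax": 0,"ay": 0,"az": 0},{"x": 0,"y": 0,"z": 0,"ax": 0,"ay": 0,"az": 0}], "fingers": -1, "force": 25}}

```text
time: 38.0
eef_pos: [0.4292, 0.3921, 0.0788]
tool_rot: [0.894, -0.448, -0.0, -0.0]
force: [-2.1, 3.2, 2.1]
opening: 0.0493
```

Run:
```python
from fit import *
o,p,th,m=state()
t=robot.read_camera('top');s=robot.read_camera('scene')
print([world(c,x['centre']).round(4) for c in(t,s) for x in robot.spot_point('milk_pitcher',c)[:1]])
plan([(None,None,.2,None,3),(.5671,-.0818,.2,None,12)])
```

```text
[array([0.4339, 0.3911, 0.0005]), array([ 0.4373,  0.3899, -0.0013])]
t 38.2 pos [0.4294 0.3919 0.0788] th -53.3 tilt [-0.      0.0004] op 0.0493 F [-2.3  2.1  3.6]
yaw 0.0deg: 0 rows az 0.0000; then 3 rows x 0.0000 y -0.0000 z -0.2020
yaw 0.0deg: 0 rows az 0.0000; then 12 rows x 0.1925 y 0.0719 z -0.0000
```

Emit:
{"op": "jog_arm", "data": {"rows": [{"x": 0,"y": 0,"z": -0.15,"ax": 0,"ay": 0,"az": 0},{"x": 0,"y": 0,"z": -0.22,"ax": 0,"ay": 0,"az": 0},{"x": 0,"y": 0,"z": -0.22,"ax": 0,"ay": 0,"az": 0},{"x": 0.1914,"y": 0.073,"z": 0,"ax": 0,"ay": 0,"az": 0},{"x": 0.1914,"y": 0.073,"z": 0,"ax": 0,"ay": 0,"az": 0},{"x": 0.1914,"y": 0.073,"z": 0,"ax": 0,"ay": 0,"az": 0},{"x": 0.1914,"y": 0.073,"z": 0,"ax": 0,"ay": 0,"az": 0},{"x": 0.1914,"y": 0.073,"z": 0,"ax": 0,"ay": 0,"az": 0},{"x": 0.1914,"y": 0.073,"z": 0,"ax": 0,"ay": 0,"az": 0},{"x": 0.1914,"y": 0.073,"z": 0,"ax": 0,"ay": 0,"az": 0}]}}

```text
time: 39.2
eef_pos: [0.5074, 0.1127, 0.1963]
tool_rot: [0.893, -0.449, 0.0, 0.001]
force: [1.0, 1.4, -0.8]
opening: 0.0493
```

Emit:
{"op": "jog_arm", "data": {"rows": [{"x": 0.1914,"y": 0.073,"z": 0,"ax": 0,"ay": 0,"az": 0},{"x": 0.1914,"y": 0.073,"z": 0,"ax": 0,"ay": 0,"az": 0},{"x": 0.1914,"y": 0.073,"z": 0,"ax": 0,"ay": 0,"az": 0},{"x": 0.1914,"y": 0.073,"z": 0,"ax": 0,"ay": 0,"az": 0},{"x": 0.1914,"y": 0.073,"z": 0,"ax": 0,"ay": 0,"az": 0},{"x": 0,"y": 0,"z": 0.1,"ax": 0,"ay": 0,"az": 0},{"x": 0,"y": 0,"z": 0.15,"ax": 0,"ay": 0,"az": 0},{"x": 0,"y": 0,"z": 0.1,"ax": 0,"ay": 0,"az": 0},{"x": 0,"y": 0,"z": 0,"ax": 0,"ay": 0,"az": 0},{"x": 0,"y": 0,"z": 0,"ax": 0,"ay": 0,"az": 0}]}}

```text
time: 40.2
eef_pos: [0.5629, -0.0824, 0.1267]
tool_rot: [0.893, -0.449, -0.0, 0.001]
force: [0.0, -1.0, -2.0]
opening: 0.0493
```

Run:
```python
from fit import *
s=robot.read_camera('scene')
o,p,th,m=state()
print([world(s,x['centre']).round(4) for x in robot.spot_point('milk_pitcher',s)[:1]])
print(fit('milk_pitcher',[s],[p[0]+.004,p[1],.05],z0=p[2]-.0788))
plan([(.5635,-.081,.0928,None,4)])
x0,y0,F=300,150,10
cv2.imwrite('pics/s9.png',cv2.resize(s['image'][y0:y0+60,x0:x0+80,::-1],None,fx=F,fy=F,interpolation=cv2.INTER_CUBIC))
```

```text
[array([ 0.5699, -0.0848,  0.0471])]
(array([ 0.57286324, -0.07729959,  0.47252969]), np.float64(0.38548809898290864), 1)
t 40.35 pos [ 0.564  -0.0819  0.1279] th -53.33 tilt [ 0.0018 -0.0006] op 0.0493 F [-0.1  0.5 -2.1]
yaw 0.0deg: 0 rows az 0.0000; then 4 rows x -0.0012 y -0.0002 z 0.0439
```

Emit:
{"op": "jog_arm", "data": {"rows": [{"x": -0.008,"y": -0.006,"z": 0.05,"ax": 0,"ay": 0,"az": 0},{"x": 0,"y": 0,"z": 0.05,"ax": 0,"ay": 0,"az": 0},{"x": 0,"y": 0,"z": 0.035,"ax": 0,"ay": 0,"az": 0},{"x": 0,"y": 0,"z": 0.02,"ax": 0,"ay": 0,"az": 0},{"x": 0,"y": 0,"z": 0.01,"ax": 0,"ay": 0,"az": 0},{"x": 0,"y": 0,"z": 0.007,"ax": 0,"ay": 0,"az": 0},{"x": 0,"y": 0,"z": 0,"ax": 0,"ay": 0,"az": 0},{"x": 0,"y": 0,"z": 0,"ax": 0,"ay": 0,"az": 0},{"x": 0,"y": 0,"z": 0,"ax": 0,"ay": 0,"az": 0},{"x": 0,"y": 0,"z": 0,"ax": 0,"ay": 0,"az": 0}]}}

```text
time: 41.35
eef_pos: [0.5632, -0.0796, 0.0928]
tool_rot: [0.894, -0.449, -0.0, -0.0]
force: [-3.8, 1.1, 5.7]
opening: 0.0495
```

Run:
```python
from fit import *
s=robot.read_camera('scene')
print([world(s,x['centre']).round(4) for x in robot.spot_point('milk_pitcher',s)[:1]])
plan([])
```

```text
[array([ 0.5688, -0.0821,  0.0149])]
t 41.45 pos [ 0.5631 -0.0795  0.0928] th -53.32 tilt [-0.0004  0.0003] op 0.0491 F [-2.9  0.3  6.1]
```

Emit:
{"op": "jog_arm", "data": {"rows": [{"x": 0,"y": 0,"z": 0,"ax": 0,"ay": 0,"az": 0},{"x": 0,"y": 0,"z": 0,"ax": 0,"ay": 0,"az": 0},{"x": 0,"y": 0,"z": 0,"ax": 0,"ay": 0,"az": 0},{"x": 0,"y": 0,"z": 0,"ax": 0,"ay": 0,"az": 0},{"x": 0,"y": 0,"z": 0,"ax": 0,"ay": 0,"az": 0},{"x": 0,"y": 0,"z": -0.05,"ax": 0,"ay": 0,"az": 0},{"x": 0,"y": 0,"z": -0.15,"ax": 0,"ay": 0,"az": 0},{"x": 0,"y": 0,"z": -0.2,"ax": 0,"ay": 0,"az": 0},{"x": 0,"y": 0,"z": -0.2,"ax": 0,"ay": 0,"az": 0},{"x": 0,"y": 0,"z": 0,"ax": 0,"ay": 0,"az": 0}], "fingers": 1}}

```text
time: 42.45
eef_pos: [0.5661, -0.0805, 0.2178]
tool_rot: [0.894, -0.449, 0.004, -0.002]
force: [0.7, -0.5, -0.3]
opening: 0.0879
```

Run:
```python
from fit import *
t=robot.read_camera('top');s=robot.read_camera('scene')
for k in('milk_pitcher','sugar_jar','water_glass','espresso_cup','saucer'): print(k,[world(c,x['centre']).round(4) for c in(t,s) for x in robot.spot_point(k,c)[:1]])
print('lamp base',onplane(t,[[170+325/2.58,140+65/2.58]],.01),'bowl',onplane(t,[[170+128/2.58,140+130/2.58]],.05),'lamp pole scene',onplane(s,[[190+505/3,140+105/3]],.02))
plan([(.6135,.257,.225,40,9),(None,None,.107,None,6)])
```

```text
milk_pitcher [array([ 0.5709, -0.0777,  0.0139])]
sugar_jar [array([0.6096, 0.2551, 0.0023]), array([ 0.6155,  0.2565, -0.0024])]
water_glass [array([0.483 , 0.0717, 0.0119])]
espresso_cup [array([ 0.4663, -0.0838,  0.0194])]
saucer [array([ 0.465 , -0.0708,  0.0103])]
lamp base [[0.74493873 0.05781998 0.01      ]] bowl [[0.73111989 0.34193631 0.05      ]] lamp pole scene [[0.80137363 0.08827437 0.02      ]]
t 43.05 pos [ 0.5632 -0.0795  0.212 ] th -53.32 tilt [-0.0006 -0.0001] op 0.0884 F [0.4 0.9 0.2]
yaw 93.3deg: 11 rows az -0.0707; then 9 rows x 0.1416 y -0.1252 z -0.0072
yaw 0.0deg: 0 rows az 0.0000; then 6 rows x 0.0000 y 0.0000 z 0.0983
```

Emit:
{"op": "jog_arm", "data": {"rows": [{"x": 0,"y": 0,"z": 0,"ax": 0,"ay": 0,"az": -0.0707},{"x": 0,"y": 0,"z": 0,"ax": 0,"ay": 0,"az": -0.0707},{"x": 0,"y": 0,"z": 0,"ax": 0,"ay": 0,"az": -0.0707},{"x": 0,"y": 0,"z": 0,"ax": 0,"ay": 0,"az": -0.0707},{"x": 0,"y": 0,"z": 0,"ax": 0,"ay": 0,"az": -0.0707},{"x": 0,"y": 0,"z": 0,"ax": 0,"ay": 0,"az": -0.0707},{"x": 0,"y": 0,"z": 0,"ax": 0,"ay": 0,"az": -0.0707},{"x": 0,"y": 0,"z": 0,"ax": 0,"ay": 0,"az": -0.0707},{"x": 0,"y": 0,"z": 0,"ax": 0,"ay": 0,"az": -0.0707},{"x": 0,"y": 0,"z": -0.06,"ax": 0,"ay": 0,"az": -0.0707}]}}

```text
time: 44.05
eef_pos: [0.5624, -0.0794, 0.2231]
tool_rot: [0.962, 0.275, -0.001, -0.0]
force: [0.0, 0.6, -0.2]
opening: 0.0884
```

Emit:
{"op": "jog_arm", "data": {"rows": [{"x": 0,"y": 0,"z": 0,"ax": 0,"ay": 0,"az": -0.0707},{"x": 0.159,"y": -0.141,"z": 0,"ax": 0,"ay": 0,"az": 0},{"x": 0.159,"y": -0.141,"z": 0,"ax": 0,"ay": 0,"az": 0},{"x": 0.159,"y": -0.141,"z": 0,"ax": 0,"ay": 0,"az": 0},{"x": 0.159,"y": -0.141,"z": 0,"ax": 0,"ay": 0,"az": 0},{"x": 0.159,"y": -0.141,"z": 0,"ax": 0,"ay": 0,"az": 0},{"x": 0.159,"y": -0.141,"z": 0,"ax": 0,"ay": 0,"az": 0},{"x": 0.159,"y": -0.141,"z": 0,"ax": 0,"ay": 0,"az": 0},{"x": 0.159,"y": -0.141,"z": 0,"ax": 0,"ay": 0,"az": 0},{"x": 0,"y": 0,"z": 0,"ax": 0,"ay": 0,"az": 0}]}}

```text
time: 45.05
eef_pos: [0.612, 0.2654, 0.2237]
tool_rot: [0.938, 0.346, 0.001, -0.002]
force: [0.3, 0.7, 0.2]
opening: 0.0882
```

Run:
```python
from fit import *
for i in range(2): t=robot.read_camera('top');s=robot.read_camera('scene')
print([world(c,x['centre']).round(4) for c in(t,s) for x in robot.spot_point('sugar_jar',c)[:1]])
plan([(.6128,.2565,None,40,1),(None,None,.109,None,6)])
```

```text
[array([ 0.5641, -0.0784,  0.0134]), array([0.6175, 0.2569, 0.0037])]
t 45.35 pos [0.6135 0.2549 0.2244] th 39.86 tilt [ 0.    -0.001] op 0.0884 F [-0.   0.2 -0.5]
yaw 0.1deg: 1 rows az -0.0011; then 1 rows x 0.0025 y -0.0084 z -0.0000
yaw 0.0deg: 0 rows az 0.0000; then 6 rows x 0.0000 y 0.0000 z 0.0961
```

Emit:
{"op": "jog_arm", "data": {"rows": [{"x": 0.007,"y": -0.005,"z": 0,"ax": 0,"ay": 0,"az": 0},{"x": 0,"y": 0,"z": 0.12,"ax": 0,"ay": 0,"az": 0},{"x": 0,"y": 0,"z": 0.13,"ax": 0,"ay": 0,"az": 0},{"x": 0,"y": 0,"z": 0.13,"ax": 0,"ay": 0,"az": 0},{"x": 0,"y": 0,"z": 0.1,"ax": 0,"ay": 0,"az": 0},{"x": 0,"y": 0,"z": 0.06,"ax": 0,"ay": 0,"az": 0},{"x": 0,"y": 0,"z": 0.035,"ax": 0,"ay": 0,"az": 0},{"x": 0,"y": 0,"z": 0,"ax": 0,"ay": 0,"az": 0},{"x": 0,"y": 0,"z": 0,"ax": 0,"ay": 0,"az": 0},{"x": 0,"y": 0,"z": 0,"ax": 0,"ay": 0,"az": 0}]}}

```text
time: 46.35
eef_pos: [0.6143, 0.2588, 0.1105]
tool_rot: [0.94, 0.342, 0.001, -0.0]
force: [0.6, -0.1, -0.3]
opening: 0.0884
```

Emit:
{"op": "jog_arm", "data": {"rows": [{"x": 0,"y": 0,"z": 0,"ax": 0,"ay": 0,"az": 0},{"x": 0,"y": 0,"z": 0,"ax": 0,"ay": 0,"az": 0},{"x": 0,"y": 0,"z": 0,"ax": 0,"ay": 0,"az": 0},{"x": 0,"y": 0,"z": 0,"ax": 0,"ay": 0,"az": 0},{"x": 0,"y": 0,"z": 0,"ax": 0,"ay": 0,"az": 0},{"x": 0,"y": 0,"z": 0,"ax": 0,"ay": 0,"az": 0},{"x": 0,"y": 0,"z": 0,"ax": 0,"ay": 0,"az": 0},{"x": 0,"y": 0,"z": 0,"ax": 0,"ay": 0,"az": 0},{"x": 0,"y": 0,"z": 0,"ax": 0,"ay": 0,"az": 0},{"x": 0,"y": 0,"z": 0,"ax": 0,"ay": 0,"az": 0}], "fingers": -1, "force": 25}}

```text
time: 47.35
eef_pos: [0.6135, 0.2584, 0.1093]
tool_rot: [0.94, 0.342, -0.0, 0.0]
force: [-2.3, -1.2, 0.0]
opening: 0.0561
```

Run:
```python
from fit import *
s=robot.read_camera('scene')
print([world(s,x['centre']).round(4) for x in robot.spot_point('sugar_jar',s)[:1]])
plan([(None,None,.215,None,3),(.5855,.054,.215,None,6)])
```

```text
[array([6.166e-01, 2.566e-01, 5.000e-04])]
t 47.45 pos [0.6135 0.2585 0.1092] th 40.01 tilt [-0.0003 -0.0002] op 0.0554 F [-1.5 -1.1  0. ]
yaw 0.0deg: 0 rows az 0.0000; then 3 rows x 0.0000 y 0.0000 z -0.1763
yaw 0.0deg: 0 rows az 0.0000; then 6 rows x -0.1274 y 0.1155 z -0.0000
```

Emit:
{"op": "jog_arm", "data": {"rows": [{"x": 0,"y": 0,"z": -0.15,"ax": 0,"ay": 0,"az": 0},{"x": 0,"y": 0,"z": -0.2,"ax": 0,"ay": 0,"az": 0},{"x": 0,"y": 0,"z": -0.18,"ax": 0,"ay": 0,"az": 0},{"x": -0.1274,"y": 0.1155,"z": 0,"ax": 0,"ay": 0,"az": 0},{"x": -0.1274,"y": 0.1155,"z": 0,"ax": 0,"ay": 0,"az": 0},{"x": -0.1274,"y": 0.1155,"z": 0,"ax": 0,"ay": 0,"az": 0},{"x": -0.1274,"y": 0.1155,"z": 0,"ax": 0,"ay": 0,"az": 0},{"x": -0.1274,"y": 0.1155,"z": 0,"ax": 0,"ay": 0,"az": 0},{"x": -0.1274,"y": 0.1155,"z": 0,"ax": 0,"ay": 0,"az": 0},{"x": 0,"y": 0,"z": 0,"ax": 0,"ay": 0,"az": 0}]}}

```text
time: 48.45
eef_pos: [0.5853, 0.0477, 0.2155]
tool_rot: [0.941, 0.338, -0.0, 0.002]
force: [-0.2, -0.4, -0.4]
opening: 0.056
```

Emit:
{"op": "jog_arm", "data": {"rows": [{"x": 0,"y": 0,"z": 0.1,"ax": 0,"ay": 0,"az": 0},{"x": 0,"y": 0,"z": 0.13,"ax": 0,"ay": 0,"az": 0},{"x": 0,"y": 0,"z": 0.1,"ax": 0,"ay": 0,"az": 0},{"x": 0,"y": 0,"z": 0,"ax": 0,"ay": 0,"az": 0},{"x": 0,"y": 0,"z": 0,"ax": 0,"ay": 0,"az": 0},{"x": 0,"y": 0,"z": 0,"ax": 0,"ay": 0,"az": 0},{"x": 0,"y": 0,"z": 0,"ax": 0,"ay": 0,"az": 0},{"x": 0,"y": 0,"z": 0,"ax": 0,"ay": 0,"az": 0},{"x": 0,"y": 0,"z": 0,"ax": 0,"ay": 0,"az": 0},{"x": 0,"y": 0,"z": 0,"ax": 0,"ay": 0,"az": 0}]}}

```text
time: 49.45
eef_pos: [0.5857, 0.0542, 0.1496]
tool_rot: [0.94, 0.342, 0.0, 0.0]
force: [-0.4, -0.8, -0.8]
opening: 0.0558
```

Run:
```python
from fit import *
s=robot.read_camera('scene');o,p,th,m=state()
print([world(s,x['centre']).round(4) for x in robot.spot_point('sugar_jar',s)[:1]])
print(fit('sugar_jar',[s],[p[0]+.002,p[1],0],z0=p[2]-.1092))
plan([(.5855,.054,.1232,None,1)])
```

```text
[array([0.5846, 0.0526, 0.0412])]
(array([ 0.59867804,  0.06242343, -0.19178597]), np.float64(1.2732221246707638), 1)
t 49.6 pos [0.5857 0.0542 0.1494] th 40.01 tilt [ 0.0001 -0.    ] op 0.056 F [ 0.2  0.5 -2.4]
yaw 0.0deg: 0 rows az 0.0000; then 1 rows x -0.0011 y 0.0001 z 0.1309
```

Emit:
{"op": "jog_arm", "data": {"rows": [{"x": 0.005,"y": 0,"z": 0.04,"ax": 0,"ay": 0,"az": 0},{"x": 0,"y": 0,"z": 0.04,"ax": 0,"ay": 0,"az": 0},{"x": 0,"y": 0,"z": 0.025,"ax": 0,"ay": 0,"az": 0},{"x": 0,"y": 0,"z": 0.012,"ax": 0,"ay": 0,"az": 0},{"x": 0,"y": 0,"z": 0.008,"ax": 0,"ay": 0,"az": 0},{"x": 0,"y": 0,"z": 0.005,"ax": 0,"ay": 0,"az": 0},{"x": 0,"y": 0,"z": 0,"ax": 0,"ay": 0,"az": 0},{"x": 0,"y": 0,"z": 0,"ax": 0,"ay": 0,"az": 0},{"x": 0,"y": 0,"z": 0,"ax": 0,"ay": 0,"az": 0},{"x": 0,"y": 0,"z": 0,"ax": 0,"ay": 0,"az": 0}]}}

```text
time: 50.6
eef_pos: [0.5865, 0.0548, 0.1234]
tool_rot: [0.94, 0.342, 0.0, 0.0]
force: [-0.2, -0.4, -1.6]
opening: 0.0559
```

Run:
```python
from fit import *
s=robot.read_camera('scene')
print([world(s,x['centre']).round(4) for x in robot.spot_point('sugar_jar',s)[:1]])
plan([])
```

```text
[array([0.5881, 0.0548, 0.0114])]
t 50.7 pos [0.5864 0.0548 0.1234] th 40.01 tilt [0.0002 0.    ] op 0.0556 F [-0.2 -0.1 -2. ]
```

Just above the floor, no contact; lower 0.6 mm, open, lift, and go clear to the left for a check.

Emit:
{"op": "jog_arm", "data": {"rows": [{"x": 0,"y": 0,"z": 0.003,"ax": 0,"ay": 0,"az": 0},{"x": 0,"y": 0,"z": 0,"ax": 0,"ay": 0,"az": 0},{"x": 0,"y": 0,"z": 0,"ax": 0,"ay": 0,"az": 0},{"x": 0,"y": 0,"z": 0,"ax": 0,"ay": 0,"az": 0},{"x": 0,"y": 0,"z": 0,"ax": 0,"ay": 0,"az": 0},{"x": 0,"y": 0,"z": 0,"ax": 0,"ay": 0,"az": 0},{"x": 0,"y": 0,"z": -0.05,"ax": 0,"ay": 0,"az": 0},{"x": 0,"y": 0,"z": -0.15,"ax": 0,"ay": 0,"az": 0},{"x": 0,"y": 0,"z": -0.22,"ax": 0,"ay": 0,"az": 0},{"x": 0,"y": 0,"z": -0.22,"ax": 0,"ay": 0,"az": 0}], "fingers": 1}}

```text
time: 51.7
eef_pos: [0.586, 0.0547, 0.2525]
tool_rot: [0.94, 0.342, -0.0, 0.0]
force: [0.8, 0.5, -0.5]
opening: 0.0883
```

Run:
```python
from fit import *
plan([(.36,.50,.30,None,12)])
```

```text
t 51.7 pos [0.586  0.0547 0.2525] th 40.0 tilt [-0.0007 -0.0003] op 0.0883 F [ 0.8  0.5 -0.5]
yaw 0.0deg: 0 rows az 0.0000; then 12 rows x 0.0471 y -0.2027 z -0.0198
```

Emit:
{"op": "jog_arm", "data": {"rows": [{"x": 0.05,"y": -0.2,"z": -0.02,"ax": 0,"ay": 0,"az": 0},{"x": 0.05,"y": -0.2,"z": -0.02,"ax": 0,"ay": 0,"az": 0},{"x": 0.05,"y": -0.2,"z": -0.02,"ax": 0,"ay": 0,"az": 0},{"x": 0.05,"y": -0.2,"z": -0.02,"ax": 0,"ay": 0,"az": 0},{"x": 0.05,"y": -0.2,"z": -0.02,"ax": 0,"ay": 0,"az": 0},{"x": 0.05,"y": -0.2,"z": -0.02,"ax": 0,"ay": 0,"az": 0},{"x": 0.05,"y": -0.2,"z": -0.02,"ax": 0,"ay": 0,"az": 0},{"x": 0.05,"y": -0.2,"z": -0.02,"ax": 0,"ay": 0,"az": 0},{"x": 0.05,"y": -0.2,"z": -0.02,"ax": 0,"ay": 0,"az": 0},{"x": 0.05,"y": -0.2,"z": -0.02,"ax": 0,"ay": 0,"az": 0}]}}

```text
time: 52.7
eef_pos: [0.405, 0.4268, 0.2918]
tool_rot: [0.94, 0.342, 0.0, -0.0]
force: [0.4, 1.1, -0.2]
opening: 0.0883
```

Emit:
{"op": "jog_arm", "data": {"rows": [{"x": 0.05,"y": -0.2,"z": -0.02,"ax": 0,"ay": 0,"az": 0},{"x": 0.05,"y": -0.2,"z": -0.02,"ax": 0,"ay": 0,"az": 0},{"x": 0,"y": 0,"z": 0,"ax": 0,"ay": 0,"az": 0},{"x": 0,"y": 0,"z": 0,"ax": 0,"ay": 0,"az": 0},{"x": 0,"y": 0,"z": 0,"ax": 0,"ay": 0,"az": 0},{"x": 0,"y": 0,"z": 0,"ax": 0,"ay": 0,"az": 0},{"x": 0,"y": 0,"z": 0,"ax": 0,"ay": 0,"az": 0},{"x": 0,"y": 0,"z": 0,"ax": 0,"ay": 0,"az": 0},{"x": 0,"y": 0,"z": 0,"ax": 0,"ay": 0,"az": 0},{"x": 0,"y": 0,"z": 0,"ax": 0,"ay": 0,"az": 0}]}}

```text
time: 53.7
eef_pos: [0.3698, 0.4995, 0.2987]
tool_rot: [0.94, 0.342, 0.0, 0.0]
force: [0.1, 0.7, -0.7]
opening: 0.0882
```

Run:
```python
from fit import *
np.set_printoptions(precision=4,suppress=True)
t=robot.read_camera('top');s=robot.read_camera('scene')
f=-.1345;Rb=np.array([[np.cos(f),np.sin(f)],[-np.sin(f),np.cos(f)]])
bd=lambda p:np.r_[Rb@(np.array(p[:2])-[.517,-.0195]),p[2]] *1000
for k in names[1:]:
    for c in(t,s): print(k,[(round(x['p'],2),world(c,x['centre']).round(3),bd(world(c,x['centre'])).round(0)) for x in robot.spot_point(k,c)[:1]])
for k,g,z in(('saucer',[.462,-.0706,-.134],.014),('espresso_cup',[.463,-.084,-.13],.02),('water_glass',[.481,.0745,0],.014),('milk_pitcher',[.567,-.081,0],.014),('sugar_jar',[.586,.055,0],.014)):
    for c in (t,s):
        try: print(k,*fit(k,[c],g,z0=z))
        except Exception as e: print(k,e)
x0,y0,F=290,160,8
q=cv2.resize(t['image'][165:255,285:395,::-1],(480,393),interpolation=cv2.INTER_CUBIC)
w=cv2.resize(s['image'][150:250,255:385,::-1],(480,369),interpolation=cv2.INTER_CUBIC)
w=cv2.copyMakeBorder(w,0,24,0,0,cv2.BORDER_CONSTANT)
cv2.imwrite('pics/s10.png',cv2.resize(np.hstack([q,w]),(800,328)))
plan([])
```

```text
saucer [(0.81, array([ 0.456, -0.072,  0.012]), array([-53., -60.,  12.]))]
saucer [(0.65, array([ 0.465, -0.07 ,  0.01 ]), array([-45., -57.,  10.]))]
espresso_cup [(0.76, array([ 0.461, -0.084,  0.023]), array([-46., -71.,  23.]))]
espresso_cup [(0.62, array([ 0.466, -0.086,  0.016]), array([-42., -73.,  16.]))]
water_glass [(0.73, array([0.481, 0.076, 0.014]), array([-48.,  90.,  14.]))]
water_glass [(0.5, array([0.48 , 0.076, 0.014]), array([-49.,  90.,  14.]))]
milk_pitcher [(0.56, array([ 0.57 , -0.079,  0.012]), array([ 61., -52.,  12.]))]
milk_pitcher [(0.63, array([ 0.571, -0.078,  0.013]), array([ 61., -51.,  13.]))]
sugar_jar [(0.58, array([0.587, 0.052, 0.018]), array([60., 80., 18.]))]
sugar_jar [(0.65, array([0.588, 0.054, 0.013]), array([60., 82., 13.]))]
kitchen_timer [(0.51, array([ 0.577, -0.244,  0.   ]), array([  90., -214.,    0.]))]
kitchen_timer [(0.85, array([ 0.58 , -0.245, -0.003]), array([  93., -215.,   -3.]))]
biscuit_bar [(0.88, array([0.603, 0.386, 0.001]), array([ 30., 414.,   1.]))]
biscuit_bar [(0.46, array([ 0.602,  0.387, -0.003]), array([ 30., 415.,  -3.]))]
cocoa_shaker [(0.71, array([0.698, 0.169, 0.006]), array([154., 211.,   6.]))]
cocoa_shaker [(0.46, array([0.696, 0.169, 0.004]), array([152., 210.,   4.]))]
saucer [ 0.4604 -0.0713 -0.1196] 0.7781825848619016 1
saucer [ 0.4685 -0.0625 -0.2281] 0.9677501189154907 1
espresso_cup [ 0.4612 -0.0814 -0.1423] 0.09097207787708722 1
espresso_cup [ 0.4664 -0.081  -0.1745] 0.1128296540061246 1
water_glass [0.4759 0.0729 0.2542] 0.14307559501788136 1
water_glass [0.4815 0.076  0.0336] 0.08013397529830436 1
milk_pitcher [ 0.5662 -0.0784 -0.267 ] 0.1889763779527559 1
milk_pitcher [ 0.573  -0.0736  0.4329] 0.17886201209455743 1
sugar_jar [0.5855 0.054  0.097 ] 0.19265014181773335 1
sugar_jar [0.5955 0.0623 0.1541] 0.16125734340428777 1
t 55.1 pos [0.3697 0.4996 0.2987] th 40.01 tilt [0. 0.] op 0.0877 F [-0.5  0.3 -0.2]
```

View pics/s10.png

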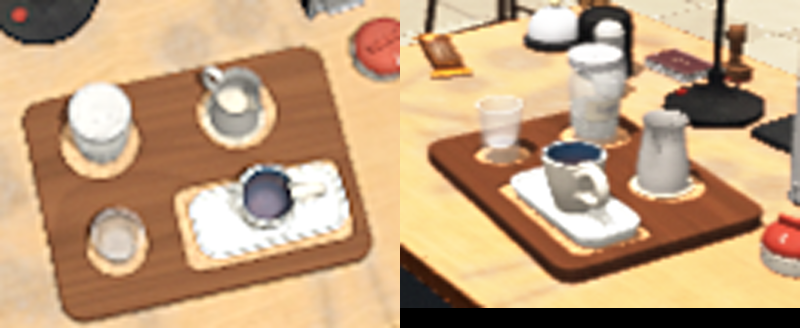

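```bash
python3 -c "
from bench import robot
print(robot.hand_in(), robot.get_obs()['time'])"
```

```text
the job is handed in; nothing more can be done
the job is handed in; nothing more can be done
```

The serving board is laid and the job is handed in at about 55 s. All five things looked upright and down in their places in the last top and scene pictures. The hand-in gives no verdict.

| Thing | Recess centre, board frame (x, y) | Last reading (x, y) |
|---|---|---|
| Saucer | (-48, -55) mm | about (-48, -58) mm |
| Water glass | (-48, 88) mm | (-48, 90) mm |
| Milk pitcher | (58, -55) mm | (61, -52) mm |
| Sugar jar | (58, 82) mm | (60, 81) mm |

- **Cup:** it stands about 3–4 mm off the saucer's centre (limit 8 mm), with its handle to the right. I take it to be in the well, because the image fit matched the well-floor height (z = 20 mm). The network heights for the cup disagreed, 23 mm from the top camera and 16 mm from the scene camera.
- **Bystanders:** the kitchen timer, biscuit bar and cocoa shaker read within about 3 mm of where they started.
- **Checks that disagreed:**
    - The scene camera's fits sat 2–10 mm deeper than the top camera's, so I relied on the top camera and the gripper poses. The saucer's scene fit was the worst, about 10 mm and 0.1 rad off.
    - While I set the cup down, contact came once at about 29 N with a small sideways push. I backed off, released it, and it then read about 3 mm lower.

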